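# Load the jar warmer across its gap

### The job

Get the warming station ready and start it: swing its hood up until it stands open by itself, and stand every one of the small jars on the worktop upright in the grey tray on the loading shelf, placed so that it will not tip. Then slide the tray, without lifting it or letting it sag into the gap, off the shelf and over onto the warming bed until it is home against the end stop. Lower the hood gently until it is fully shut, press the start button, and leave the other glassware and instruments where they are.

Things in the scene. Friction and masses are not known exactly. Their poses are not given: they have to be found in the camera images.
- station: Warming station, fixed. Origin on the worktop under the middle of its bed; z up; y points from the loading shelf to the end stop (the tray's way, to the robot's left), x away from the robot. The bed is level, 38 mm above the worktop, y = -85 to +95 mm. The hood is hinged at the far side; beyond the end stop is a control pod, 50 mm high, with the start button.
- tray_home (a point): Point on the bed where the centre of the tray's underside is when it is home (station x = 0, y = 0). The end stop is a bar 14 mm high with its face 75 mm beyond this point in the station's y; the bed's side fences are 10 mm high, inner faces at x = -68 and +68 mm, flared out at the entry.
- shelf: Loading shelf, fixed, axes parallel to the station's. Origin on the worktop under its middle. Its top is level, 40 mm above the worktop (2 mm above the bed), y = -95 to +95 mm, both ends open; side fences 10 mm high with inner faces at x = -68 and +68 mm. Between its +y edge and the bed is a gap of 60 to 68 mm, open down to the worktop.
- tray: Loose grey open tray, 130 mm in x, 150 mm in y (its way of travel), 24 mm high, walls and floor 4 mm thick, 0.2 kg, 3 mm of play to each fence. Origin at the centre of its underside. At the start it lies on the shelf, axes parallel to the station's. The gap is over two fifths of its length: it can tip in if the jars' weight is off its middle in y.
- hood_bar (a point): Middle of the hood's round steel handle bar, 10 mm thick, parallel to the station's y, free over about 80 mm of its length and standing 33 mm clear of the hood's front edge. With the hood shut it is on the near side, 94 mm above the worktop; it runs on an arc of radius 210 mm about hood_hinge, and can be pinched from above all the way, turning between the fingers.
- hood_hinge (a point): Point on the hood's hinge axis in line with the middle of the handle bar; the axis is parallel to the station's y, at its x = 90 mm, 94 mm above the worktop.
- hood_part (a joint): Hood angle in rad: 0 shut, grows as it is lifted, 1.75 at its open stop, just past upright. Stiff friction hinge: it stays where it is left; 2 to 5 N at the bar move it. Clear panel with white skirts 42 mm deep at front and sides, station y = -86 to +92 mm. Shut, the panel is 56 mm and the skirts' edges 14 mm above the bed, so the tray cannot pass. Open, the skirts reach 45 mm forward of the hinge.
- jar_0: White jar with black screw cap (body 38 mm high), 34 mm across the body and 42 mm high, 0.15 kg give or take; loose, stands upright on the worktop at the start. Origin at the centre of its underside, z up through the cap. It may be absent (then no pose is given).
- jar_1: Clear jar with white screw cap (body about 34 mm high), 32 mm across the body and 38 mm high, 0.15 kg give or take; loose, stands upright on the worktop at the start. Origin at the centre of its underside, z up through the cap. It may be absent (then no pose is given).
- jar_2: White jar with black screw cap (body 38 mm high), 34 mm across the body and 42 mm high, 0.15 kg give or take; loose, stands upright on the worktop at the start. Origin at the centre of its underside, z up through the cap. It may be absent (then no pose is given).
- jar_3: Clear jar with white screw cap (body about 34 mm high), 32 mm across the body and 38 mm high, 0.15 kg give or take; loose, stands upright on the worktop at the start. Origin at the centre of its underside, z up through the cap. It may be absent (then no pose is given).
- start_top (a point): Middle of the top of the white round start button (28 mm across) on the station's control pod; it is pressed straight down.
- start (a joint): Travel of the start button in m: 0 up, 0.006 fully pressed; springs back; 4 N press it fully.
- beaker: Glass beaker, 65 mm across, 80 mm high, a bystander behind the shelf; origin at its underside.
- rinse_flask: Plastic bottle with orange cap, 56 mm across, 120 mm high, a bystander behind the shelf; origin at its underside.
- timer: White dial timer, 68 x 62 x 52 mm, a bystander to the left of the station, near the robot; origin at its underside.
Mind the look-alikes: they are no part of the job. Leave any orange or turquoise look-alike of the jar_1 alone.

How it is judged:
By the outcome, as a careful person would: the job done as asked, in the order asked, and still so for the second after the job is handed in, with the robot touching nothing.
Of jar_0, jar_1, jar_2, jar_3 only 2 to 4 are there at a start; the rules pass over those that are not, and their reading is None.
At some moment in a run one of jar_0, jar_1, jar_2, jar_3 may be knocked a few centimetres aside while the robot is not near it.
Once in a run the grip may slacken for a moment while it holds something.
It also fails if it takes over 210 s, if anything falls off the work surface, if the arm or the gripper's body presses on something with over 40 N, if the wrist force passes 120 N, or if a joint passes its speed limit or range.

### The arm

A 6-joint arm with a two-finger parallel gripper is mounted at the origin on a cart in front of the work surface, level with it; the furniture and walls round the work are solid. World frame = base frame: x ahead of the robot, y to its left, z up, the work surface at z = 0. Lengths are in m, angles in degrees, forces in N, time in s.
With the tool pointing down it reaches from about 0.3 to 0.75 m from the base axis. Payload 8.5 kg.
Tool frame: the origin (TCP) lies on the mounting face of the last link; the fingertips stand tip_extent ahead of it and the grasp point (between the pads) lies 155 mm ahead of it (tip_extent is the distance from the TCP to the fingertips, in m); z points along the fingers, y is the line along which they close (so a half turn about z gives the same grasp; the last joint's range is limited). The gripper opens to 85 mm and grips with 20 to 120 N. Pads are 22 mm wide; open, the fingers measure 114 mm over their backs; the gripper's body (76 mm by 85 mm) begins 54 mm behind the grasp point. The pads swing forward as they close: fully open they stand 13 mm farther back than shut.
Start: joints at [54.127, 21.807, 74.336, -0, 83.858, -12.336], TCP at [0.22, 0.504, 0.405] pointing down, gripper open.
Joint ranges: [-178.18, 178.18], [-50.72, 133.34], [12.68, 142.11], [-81.47, 261.47], [9.98, 163.14], [-165.26, 165.26]. Speed limits (degrees/s): [136.94, 136.94, 180, 180, 180, 180].

### API

Orientations are given as a 3x3 rotation matrix whose columns are the frame's x, y, z axes.
In Python, from rig import observe, get_image, camera_params, close_job, tip_extent gives the robot as it stands.
- The arm moves only by the shell command python3 -m creep 'ROWS' [FORCE]. ROWS is JSON, a list of rows, each an object with "jaw": the gripper's target within -1 to 1 (shut at 1, half-way at 0, fully open at -1); "travel": the shift along the world's x, y, z in mm, a list of three; "roll": the turn about the world's z in rad. A call has 1 to 12 rows; each row is the pose to reach, as a shift and turn from the pose commanded when the call began; what a row does not reach only later rows make up. A row lasts 1/10 s, in which the tool goes at most 50 mm and 8.59 degrees, less where a joint would pass 70% of its speed; a pose out of reach is approached as far as the arm can. A call with a gripper value outside its range is refused whole. The fingers move at their own pace and stop on an object; FORCE is the grip in N (left out, the last holds). Time passes only in rows, so rows that repeat a pose let the fingers close. It gives the time, the measured TCP pose, the force, the opening and the grip force at its end, in the units of the state.
- observe(): the state, without advancing time (a new reading comes with each control period).
- get_image(name): name is "scene" or "top" or "wrist"; returns (picture, depth): 480x640x3 uint8, red, green, blue; 480x640 float32, m along the optical axis (not along the pixel's ray), 0 where there is no reading.
- camera_params(name): a dict with "mtx" (3x3 intrinsics, pixels), "extrinsics" (4x4, takes a point from camera to world coordinates). Camera axes: x right, y down, z forward; pixel columns grow to the right and rows downward; lengths in m; the calibration is good to about 2 mm. The wrist camera is an equidistant fisheye: a pixel r from the principal point sees the ray r / f radians off the axis. A picture is of the moment at which its call begins: read the wrist's pose just before it. camera_params takes no time and is no camera call; for the wrist camera it gives the pose at the moment of the call.
- close_job(): hands the job in; it is judged then, once.
The state is a dict: "time_s": time; "q": joint angles; "qvel": joint speeds; "joint_efforts": joint torques, N m; "position": TCP position; "tool_rot": TCP orientation; "ft_force": force on the tool from outside, world axes, zero at the start; "wrist_torque": the same for the moment, N m; "grip_width": finger opening in m; "gripper_force": force on a finger pad.
Only numpy, scipy, OpenCV 4.12 (cv2) and the standard library are available. Lean on these libraries where they do the work, as an engineer would, in place of code of your own. Each camera call takes 0.05 s, during which the arm holds its last target. There are 200 camera calls.

## Working session

There is one attempt and no reset: what is moved stays moved. The work goes in short steps, Python scripts to look and compute and a shell command to move; the robot and the scene stay as the last step left them, time stands still between calls to the robot, and variables do not carry over. Pictures are saved under pics/ and viewed, at most 14 in all, crops included, and the job is handed in when it is done.

```bash
ls; mkdir -p pics; python3 - <<'E'
from rig import *
import cv2, numpy as np
print(observe()); print(tip_extent if not callable(tip_extent) else tip_extent())
for n in ("scene","top","wrist"):
    p=camera_params(n); print(n,p)
    im,d=get_image(n); cv2.imwrite(f"pics/{n}0.png",im[:,:,::-1]); np.savez(f"{n}0.npz",im=im,d=d,**p)
E
```

```text
pics
{'time_s': 0.0, 'q': array([ 5.41299218e+01,  2.18406330e+01,  7.43861193e+01,  1.93448480e-04,
        8.38585463e+01, -1.23355672e+01]), 'qvel': array([ 0.08182631, -0.05924437, -0.07431811,  0.02805362,  0.03077074,
        0.03958136]), 'joint_efforts': array([ 3.04942096e-04, -4.48462951e+01, -2.31281447e+01, -1.38794426e-04,
        4.66598067e-03,  4.03353101e-05]), 'position': array([0.21958441, 0.50420753, 0.4041069 ]), 'tool_rot': array([[-9.16819444e-01,  3.99301067e-01, -8.75045942e-04],
       [ 3.99301897e-01,  9.16818709e-01, -1.20442954e-03],
       [ 3.21328491e-04, -1.45365192e-03, -9.99998892e-01]]), 'ft_force': array([0.55110326, 0.01948621, 0.5259607 ]), 'wrist_torque': array([-0.02188217,  0.0393064 , -0.00834693]), 'gripper_force': 0.0, 'grip_width': 0.0850986119627492}
0.1734
scene {'mtx': array([[564.50563964,   0.        , 321.20932818],
       [  0.        , 564.50563964, 244.71614674],
       [  0.        ,   0.        ,   1.        ]]), 'extrinsics': array([[ 0.84300416, -0.33840063,  0.41812558,  0.01320833],
       [-0.53743226, -0.56252323,  0.628
[... 396 characters left out ...]
0.92309476, -0.37443519,  0.0877175 , -0.08890773],
       [ 0.00189093, -0.23250731, -0.97259281,  1.26524035],
       [ 0.        ,  0.        ,  0.        ,  1.        ]])}
wrist {'mtx': array([[371.64829954,   0.        , 317.37458514],
       [  0.        , 371.64829954, 240.21934683],
       [  0.        ,   0.        ,   1.        ]]), 'extrinsics': array([[ 3.99206819e-01,  8.81302691e-01,  2.52862577e-01,
         1.56307540e-01],
       [ 9.16860752e-01, -3.83566051e-01, -1.10650108e-01,
         5.32291426e-01],
       [-5.26737910e-04,  2.76012050e-01, -9.61154031e-01,
         3.74254501e-01],
       [ 0.00000000e+00,  0.00000000e+00,  0.00000000e+00,
         1.00000000e+00]])}
```

View pics/scene0.png

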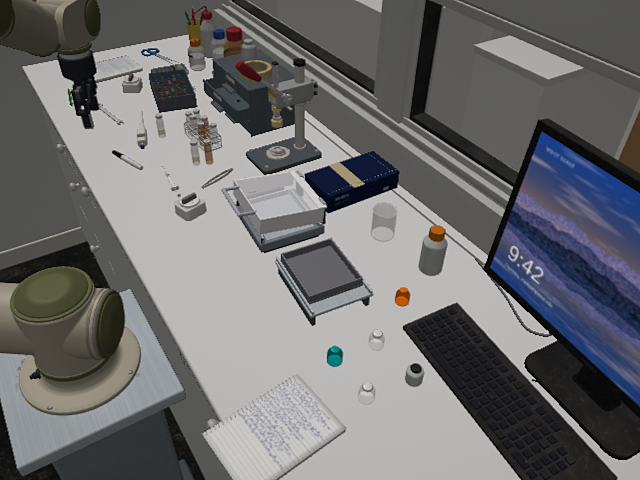

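View pics/top0.png

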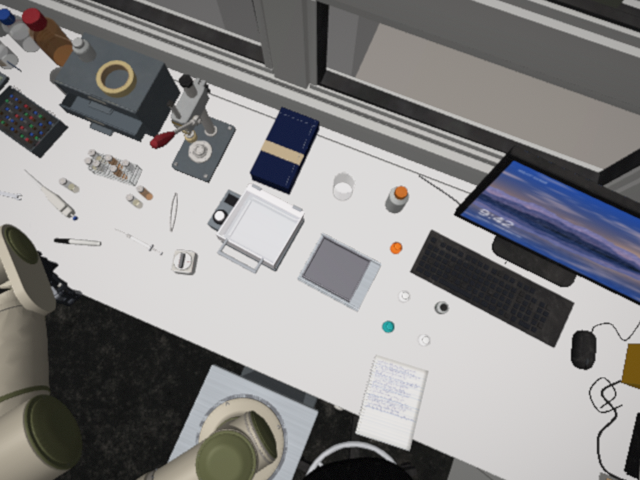

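Scene view: the tray is on its shelf at (322,270) and the station with its shut hood at (275,205). The candidates for a jar are:
- clear jars with white caps at (376,340) and (367,393), wanted
- a white jar with a black cap at (414,374), wanted
- an orange look-alike at (402,296) and a turquoise one at (335,355), not wanted

In the top view the same things are at (404,296), (424,340), (441,308), (396,248) and (388,326). The vials in the rack are not jars. The start button is at (220,215) in the top view and the timer at (184,262).

```bash
cat > h.py <<'E'
import numpy as np, cv2
def rays(P,uv,fish=False):
    uv=np.atleast_2d(np.float64(uv)); K=P['mtx']; E=P['extrinsics']
    x=(uv[:,0]-K[0,2])/K[0,0]; y=(uv[:,1]-K[1,2])/K[1,1]
    if fish:
        r=np.hypot(x,y)+1e-12; d=np.c_[x/r*np.sin(r),y/r*np.sin(r),np.cos(r)]
    else: d=np.c_[x,y,np.ones_like(x)]
    return E[:3,3], d@E[:3,:3].T
def onz(P,uv,z,fish=False):
    o,d=rays(P,uv,fish); return o+d*((z-o[2])/d[:,2])[:,None]
def tri(*rs):  # rs: (o,d) single rays -> closest point, residual
    A=0;b=0
    for o,d in rs:
        d=d.ravel()/np.linalg.norm(d); M=np.eye(3)-np.outer(d,d); A=A+M; b=b+M@o
    p=np.linalg.solve(A,b)
    return p,[np.linalg.norm(np.cross(p-o,d.ravel()/np.linalg.norm(d))) for o,d in rs]
def cloud(P,d,fish=False):
    v,u=np.mgrid[:480,:640]; o,r=rays(P,np.c_[u.ravel(),v.ravel()],fish)
    if fish:
        z=r@P['extrinsics'][:3,2]; r=r/z[:,None]
    return (o+r*d.ravel()[:,None]).reshape(480,640,3)
def project(P,p,fish=False):
    E=P['extrinsics'];K=P['mtx']; c=(np.atleast_2d(p)-E[:3,3])@E[:3,:3]
    if fish:
        r=np.hypot(c[:,0],c[:,1]);t=np.arctan2(r,c[:,2]); q=c[:,:2]/r[:,None]*t[:,None]
    else: q=c[:,:2]/c[:,2:]
    return q*[K[0,0],K[1,1]]+K[:2,2]
E
python3 - <<'E'
from h import *
T=np.load('top0.npz');S=np.load('scene0.npz')
# jars: rough by top plane, compare w/ scene
prs={'cA':((404,296),(376,340)),'cB':((424,340),(367,393)),'blk':((441,308),(414,374)),'or':((396,248),(402,296)),'tq':((388,326),(335,355))}
Ct=cloud(T,T['d']);Cs=cloud(S,S['d'])
for k,(a,b) in prs.items():
    p,r=tri(rays(T,a),rays(S,b)); print(k,p.round(3),np.round(r,4),'depth',Ct[a[1],a[0]].round(3),Cs[b[1],b[0]].round(3))
im=T['im'].astype(int)
m=((im.max(2)<125)&(im.max(2)>60)&(np.ptp(im,axis=2)<20)).astype(np.uint8)
m[:, :290]=0;m[:,390:]=0;m[:225]=0;m[315:]=0
m=cv2.morphologyEx(m,cv2.MORPH_OPEN,np.ones((3,3)))
c=max(cv2.findContours(m,0,2)[0],key=cv2.contourArea)
bp=cv2.boxPoints(cv2.minAreaRect(c));print(bp,cv2.contourArea(c))
cc=cv2.approxPolyDP(c,6,True)[:,0];print(cc)
w=onz(T,c[:,0],.064)[:,:2].astype(np.float32);print(cv2.minAreaRect(w*1000))
h=Ct[...,2]
for a in [(340,268),(220,215),(240,264),(260,220),(186,258),(343,186),(396,196)]: print(a,Ct[a[1],a[0]].round(3))
crop=lambda I,x,y,w,h,s:cv2.resize(I[y:y+h,x:x+w,::-1],None,fx=s,fy=s,interpolation=cv2.INTER_CUBIC)
cv2.imwrite('pics/c1.png',np.hstack([crop(T['im'],200,180,200,150,4)]))
cv2.imwrite('pics/c2.png',np.hstack([crop(S['im'],220,160,240,180,3.3)]))
E
```

```text
cA [ 0.527 -0.263  0.013] [0.0005 0.0005] depth [ 0.524 -0.261  0.034] [ 0.518 -0.273  0.028]
cB [ 0.435 -0.357  0.013] [0.0005 0.0005] depth [ 0.433 -0.352  0.035] [ 0.428 -0.365  0.029]
blk [ 0.536 -0.371  0.017] [0.001 0.001] depth [ 0.531 -0.365  0.042] [ 0.527 -0.38   0.034]
or [ 0.649 -0.195  0.016] [0.0004 0.0004] depth [ 0.642 -0.193  0.038] [ 0.64  -0.203  0.028]
tq [ 0.432 -0.251  0.014] [0.0006 0.0006] depth [ 0.43  -0.249  0.033] [ 0.425 -0.262  0.03 ]
[[288.6415  240.24532]
 [297.79245 223.7736 ]
 [301.0189  225.56606]
 [291.86795 242.03777]] 50.0
[[300 225]
 [290 241]]
((566.8255615234375, 86.71136474609375), (10.45711898803711, 53.73304748535156), 84.81443786621094)
(340, 268) [ 0.527 -0.067  0.043]
(220, 215) [0.531 0.3   0.073]
(240, 264) [0.422 0.178 0.121]
(260, 220) [0.555 0.183 0.105]
(186, 258) [0.387 0.346 0.035]
(343, 186) [ 0.771  0.019 -0.001]
(396, 196) [ 0.761 -0.136  0.109]
```

View pics/c1.png

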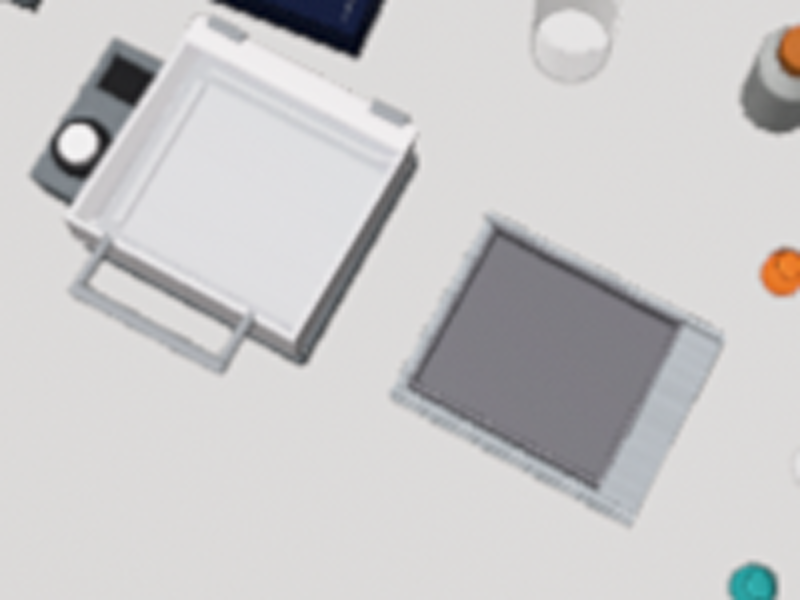

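The crop (4x, offset (200,180)) shows tray corners at about (495,232), (680,325), (600,487) and (410,385). The bar runs from (75,290) to (222,370), and the button is at (78,143).

```bash
python3 - <<'E'
from h import *
T=np.load('top0.npz');S=np.load('scene0.npz')
f=lambda a:np.array([200,180])+np.array(a)/4
tc=onz(T,f([(495,232),(680,325),(600,487),(410,385)]),.062)
print('tray',tc.round(4),tc.mean(0)); 
for i in range(4): e=tc[(i+1)%4]-tc[i];print(np.linalg.norm(e),np.degrees(np.arctan2(e[1],e[0])))
b=onz(T,f([(75,290),(222,370)]),.094);print('bar',b,b.mean(0)); e=b[0]-b[1];print(np.degrees(np.arctan2(e[1],e[0])),np.linalg.norm(e))
print('btn',onz(T,f((78,143)),.06))
s=onz(T,f([(490,215),(722,338),(632,523),(393,393)]),.05);print('shelf',s.round(4),s.mean(0))
for i in range(4): e=s[(i+1)%4]-s[i];print(np.linalg.norm(e),np.degrees(np.arctan2(e[1],e[0])))
# black-ish shadow bed line in scene crop later
im=S['im'][:,:,::-1]
cv2.imwrite('pics/c2.png',cv2.resize(im[160:320,215:380],None,fx=3.6,fy=3.6,interpolation=cv2.INTER_CUBIC))
E
```

```text
tray [[ 0.5848  0.0064  0.062 ]
 [ 0.573  -0.1371  0.062 ]
 [ 0.4482 -0.1271  0.062 ]
 [ 0.4627  0.019   0.062 ]] [ 0.51717959 -0.05970953  0.062     ]
0.14395492486057654 -94.71055169676326
0.12520736056577253 175.43735223255277
0.14681354199784033 84.35221802098025
0.12283127662099551 -5.884135233005002
bar [[0.43106634 0.25066123 0.094     ]
 [0.41963856 0.13622277 0.094     ]] [0.42535245 0.193442   0.094     ]
84.29736975349084 0.11500763423652208
btn [[0.53129081 0.30467639 0.06      ]]
shelf [[ 0.5976  0.0153  0.05  ]
 [ 0.5783 -0.1679  0.05  ]
 [ 0.4353 -0.1566  0.05  ]
 [ 0.4545  0.0287  0.05  ]] [ 0.51639904 -0.07011835  0.05      ]
0.18429834756770977 -96.02168213460844
0.14343784165626694 175.47540719302097
0.18633847478857815 84.09275248341656
0.14377118854838755 -5.3411024944817855
```

View pics/c2.png

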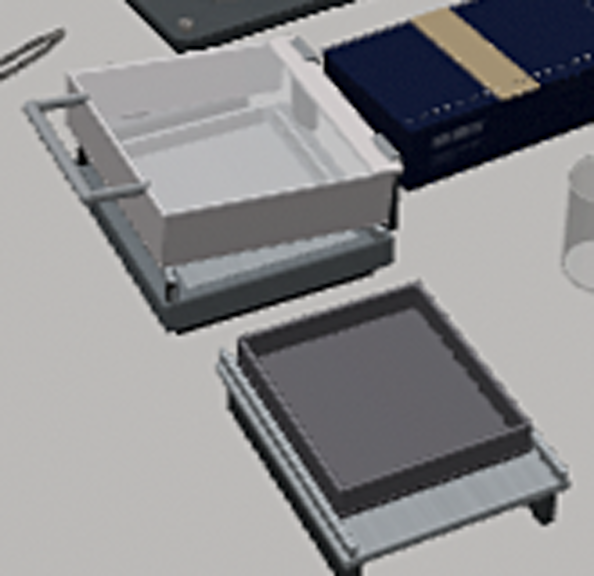

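The second crop confirms the hood is shut, with the bar on the near side. The gap is visible between the tray's shelf and the bed. The station's y axis points at about 84.4° in the world frame. I choose the clear jars and the black-capped one; the orange and turquoise ones stay put. First I hover over the bar and look from near.

```bash
python3 -m creep '[{"jaw":-1,"travel":[20,-31,0],"roll":-0.12},{"jaw":-1,"travel":[43,-65,0],"roll":-0.26},{"jaw":-1,"travel":[66,-99,0],"roll":-0.4},{"jaw":-0.5,"travel":[89,-134,0],"roll":-0.54},{"jaw":0,"travel":[112,-168,0],"roll":-0.68},{"jaw":0.3,"travel":[135,-203,0],"roll":-0.82},{"jaw":0.4,"travel":[158,-238,0],"roll":-0.96},{"jaw":0.4,"travel":[180,-272,0],"roll":-1.1},{"jaw":0.4,"travel":[198,-299,0],"roll":-1.2},{"jaw":0.4,"travel":[206,-311,0],"roll":-1.26},{"jaw":0.4,"travel":[206,-311,0],"roll":-1.26},{"jaw":0.4,"travel":[206,-311,0],"roll":-1.26}]' 30
cat > snap.py <<'E'
import sys
from rig import *; from h import *
P=camera_params('wrist'); im,d=get_image('wrist'); n=sys.argv[1]
cv2.imwrite(f'pics/{n}.png',im[:,:,::-1]); np.savez(f'{n}.npz',im=im,d=d,**P); o=observe()
print(o['time_s'],o['position'].round(4),o['tool_rot'][:,1].round(3),o['grip_width'],o['ft_force'].round(2))
E
python3 snap.py w1
```

```text
time_s: 1.35
position: [0.4254, 0.1934, 0.4046]
tool_rot: [[0.099, 0.995, -0.001], [0.995, -0.099, 0.0], [0.0, -0.001, -1.0]]
ft_force: [0.9, 0.4, -0.8]
grip_width: 0.0256
gripper_force: 0.0
1.4 [0.4252 0.1937 0.4046] [ 0.995 -0.098 -0.   ] 0.025464192147740403 [-0.38 -0.5  -0.02]
```

View pics/w1.png

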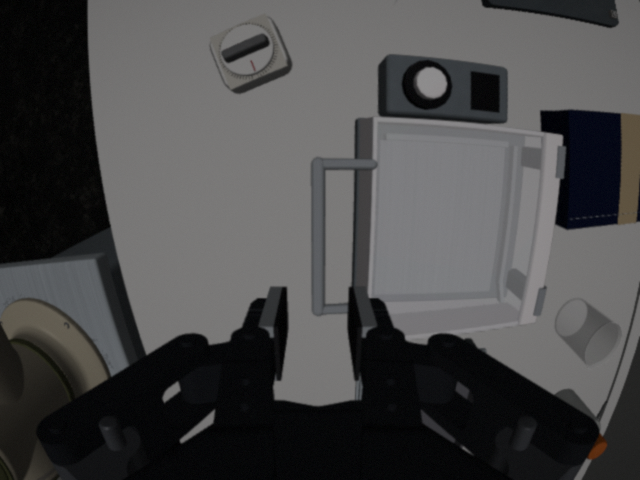

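The wrist view shows the bar upright in the picture from (318,163) to (318,308), and the button at (432,84). The fingers close off its line at x≈318, so the alignment looks right.

```bash
python3 - <<'E'
from h import *
T=np.load('top0.npz');W=np.load('w1.npz')
f=lambda a:np.array([200,180])+np.array(a)/4
b=onz(W,[(318,163),(318,308)],.094,True);print(b,b.mean(0));e=b[0]-b[1];print(np.degrees(np.arctan2(e[1],e[0])),np.linalg.norm(e))
for a,c in [((318,163),(75,290)),((318,308),(222,370)),((432,84),(78,143))]:
    p,r=tri(rays(W,a,True),rays(T,f(c)));print(p.round(4),np.round(r,4))
# hood panel edges / rear edge line
print(onz(W,[(375,118),(370,340)],.094,True))
print('tcp axis at bar height ->',project(W,[0.4252,.1937,.25],True))
C=cloud(W,W['d'],True);print(C[84,432],C[235,318],C[70,245])
E
```

```text
[[0.43168951 0.24328615 0.094     ]
 [0.41995625 0.12432716 0.094     ]] [0.42582288 0.18380666 0.094     ]
84.36697501555393 0.11953622571873744
[0.4305 0.245  0.1124] [0.0013 0.0013]
[0.4195 0.1328 0.1105] [0.0013 0.0013]
[0.529  0.2995 0.0778] [0.001 0.001]
[[0.47754671 0.27366621 0.094     ]
 [0.46236735 0.08772433 0.094     ]]
tcp axis at bar height -> [[314.05341792 326.90441847]]
[0.53135338 0.30071951 0.07323861] [0.42689989 0.19494296 0.12177069] [0.37478419 0.33192348 0.03945065]
```

```bash
python3 - <<'E'
from h import *
W=np.load('w1.npz');T=np.load('top0.npz')
C=cloud(W,W['d'],True)
for u in (312,315,318,321,324,335,360,380,420,470,500,530,550): print(u,C[220,u].round(4))
print([C[v,318].round(4) for v in (180,200,260,290)])
print(onz(W,[(318,163),(318,308)],.121,True))
Ct=cloud(T,T['d']);print(Ct[264,232:246:3].round(3), Ct[300:320:5,250].round(3))
E
```

```text
312 [0.4238 0.206  0.1211]
315 [0.4259 0.2061 0.1223]
318 [0.428 0.206 0.123]
321 [0.4301 0.2057 0.1226]
324 [0.4321 0.2048 0.1195]
335 [0.4428 0.1766 0.0013]
360 [0.4608 0.1938 0.0838]
380 [0.4725 0.1998 0.1146]
420 [0.5037 0.196  0.1103]
470 [0.5461 0.1915 0.1068]
500 [0.5745 0.1887 0.1046]
530 [0.6081 0.1846 0.0985]
550 [0.6312 0.1825 0.0973]
[array([0.4307, 0.2338, 0.1228]), array([0.4294, 0.2201, 0.1233]), array([0.4251, 0.177 , 0.1234]), array([0.4228, 0.153 , 0.1219])]
[[0.43186512 0.2452212  0.121     ]
 [0.42126077 0.13770787 0.121     ]]
[[ 0.425  0.229 -0.004]
 [ 0.428  0.22  -0.002]
 [ 0.431  0.213 -0.004]
 [ 0.423  0.176  0.121]
 [ 0.426  0.167  0.125]] [[ 0.35   0.136 -0.001]
 [ 0.337  0.13   0.001]
 [ 0.324  0.124  0.001]
 [ 0.312  0.119 -0.002]]
```

The hood stands slightly ajar: the bar centre is at z≈0.118, which puts it at about 0.115 rad. I lower onto the bar and pinch it.

```bash
python3 -m creep '[{"jaw":0.4,"travel":[1,-2,-25],"roll":0},{"jaw":0.4,"travel":[1,-2,-55],"roll":0},{"jaw":0.4,"travel":[1,-2,-85],"roll":0},{"jaw":0.4,"travel":[1,-2,-110],"roll":0},{"jaw":0.4,"travel":[1,-2,-125],"roll":0},{"jaw":0.4,"travel":[1,-2,-131],"roll":0},{"jaw":1,"travel":[1,-2,-131],"roll":0},{"jaw":1,"travel":[1,-2,-131],"roll":0},{"jaw":1,"travel":[1,-2,-131],"roll":0},{"jaw":1,"travel":[1,-2,-131],"roll":0},{"jaw":1,"travel":[1,-2,-131],"roll":0}]' 30
python3 - <<'E'
import numpy as np
xu=np.array([.995,-.098]);t0=.115
for t in np.arange(.115,1.76,.0743):
    s=.21*(np.cos(t0)-np.cos(t));print(round(t,3),(xu*s*1000).round(1),round(210*(np.sin(t)-np.sin(t0)),1))
E
```

```text
time_s: 2.5
position: [0.4258, 0.1917, 0.2741]
tool_rot: [[0.099, 0.995, -0.002], [0.995, -0.099, 0.001], [0.001, -0.002, -1.0]]
ft_force: [-4.2, 2.7, -3.7]
grip_width: 0.0089
gripper_force: 29.3
0.115 [ 0. -0.] 0.0
0.189 [ 2.4 -0.2] 15.4
0.264 [ 5.8 -0.6] 30.6
0.338 [10.4 -1. ] 45.5
0.412 [16.1 -1.6] 60.0
0.487 [22.9 -2.3] 74.1
0.561 [30.6 -3. ] 87.6
0.635 [39.4 -3.9] 100.5
0.709 [49.  -4.8] 112.7
0.784 [59.6 -5.9] 124.1
0.858 [70.9 -7. ] 134.8
0.932 [83.  -8.2] 144.5
1.007 [95.8 -9.4] 153.4
1.081 [109.3 -10.8] 161.2
1.155 [123.2 -12.1] 168.0
1.23 [137.6 -13.6] 173.8
1.304 [152.4 -15. ] 178.5
1.378 [167.6 -16.5] 182.0
1.452 [182.9 -18. ] 184.4
1.527 [198.4 -19.5] 185.7
1.601 [213.9 -21.1] 185.8
1.675 [229.4 -22.6] 184.8
1.75 [244.7 -24.1] 182.6
```

```bash
python3 -m creep '[{"jaw":1,"travel":[2,0,15],"roll":0},{"jaw":1,"travel":[6,-1,31],"roll":0},{"jaw":1,"travel":[10,-1,45],"roll":0},{"jaw":1,"travel":[16,-2,60],"roll":0},{"jaw":1,"travel":[23,-2,74],"roll":0},{"jaw":1,"travel":[31,-3,88],"roll":0},{"jaw":1,"travel":[39,-4,100],"roll":0},{"jaw":1,"travel":[49,-5,113],"roll":0},{"jaw":1,"travel":[60,-6,124],"roll":0},{"jaw":1,"travel":[71,-7,135],"roll":0},{"jaw":1,"travel":[83,-8,145],"roll":0},{"jaw":1,"travel":[83,-8,145],"roll":0}]'
```

```text
time_s: 3.7
position: [0.5088, 0.1835, 0.4228]
tool_rot: [[0.099, 0.995, 0.002], [0.995, -0.099, 0.001], [0.001, 0.002, -1.0]]
ft_force: [-13.3, 0.8, 19.7]
grip_width: 0.009
gripper_force: 31.2
```

```bash
python3 -m creep '[{"jaw":1,"travel":[10,-1,13],"roll":0},{"jaw":1,"travel":[24,-2,21],"roll":0},{"jaw":1,"travel":[38,-4,28],"roll":0},{"jaw":1,"travel":[53,-5,34],"roll":0},{"jaw":1,"travel":[68,-7,39],"roll":0},{"jaw":1,"travel":[84,-8,42],"roll":0},{"jaw":1,"travel":[84,-8,42],"roll":0}]'
```

```text
time_s: 4.4
position: [0.5943, 0.1751, 0.4625]
tool_rot: [[0.1, 0.995, 0.004], [0.995, -0.1, 0.0], [0.001, 0.004, -1.0]]
ft_force: [0.1, -0.3, 3.0]
grip_width: 0.0082
gripper_force: 31.5
```

```bash
python3 -m creep '[{"jaw":1,"travel":[15,-2,3],"roll":0},{"jaw":1,"travel":[31,-3,4],"roll":0},{"jaw":1,"travel":[47,-5,4],"roll":0},{"jaw":1,"travel":[60,-6,3],"roll":0},{"jaw":1,"travel":[70,-7,2],"roll":0},{"jaw":1,"travel":[78,-8,1],"roll":0},{"jaw":1,"travel":[78,-8,1],"roll":0}]'
```

```text
time_s: 5.1
position: [0.6708, 0.1676, 0.4636]
tool_rot: [[0.099, 0.995, -0.001], [0.995, -0.099, 0.0], [0.0, -0.001, -1.0]]
ft_force: [-9.0, 0.2, 7.5]
grip_width: 0.0085
gripper_force: 30.5
```

```bash
python3 -m creep '[{"jaw":1,"travel":[3,0,0],"roll":0},{"jaw":1,"travel":[6,-1,0],"roll":0},{"jaw":1,"travel":[6,-1,0],"roll":0}]'
```

```text
time_s: 5.4
position: [0.6738, 0.1676, 0.4635]
tool_rot: [[0.097, 0.995, -0.017], [0.995, -0.097, 0.0], [-0.002, -0.016, -1.0]]
ft_force: [-40.5, 0.6, 11.0]
grip_width: 0.0085
gripper_force: 31.9
```

The hood is at its stop: the force jumped to 40 N. I back off, release and rise.

```bash
python3 -m creep '[{"jaw":1,"travel":[-6,1,0],"roll":0},{"jaw":0.5,"travel":[-6,1,0],"roll":0},{"jaw":0.4,"travel":[-6,1,0],"roll":0},{"jaw":0.4,"travel":[-6,1,0],"roll":0},{"jaw":0.4,"travel":[-6,1,10],"roll":0},{"jaw":0.4,"travel":[-6,1,25],"roll":0},{"jaw":0.4,"travel":[-6,1,40],"roll":0},{"jaw":0.4,"travel":[-30,1,45],"roll":0},{"jaw":0,"travel":[-60,-30,45],"roll":0},{"jaw":-0.5,"travel":[-90,-60,45],"roll":0}]'
python3 -c "
from rig import *
print(observe()['q'].round(1))"; python3 snap.py w2
```

```text
time_s: 6.4
position: [0.5867, 0.1059, 0.5071]
tool_rot: [[0.099, 0.995, 0.001], [0.995, -0.099, -0.0], [-0.0, 0.001, -1.0]]
ft_force: [0.7, -0.7, 0.4]
grip_width: 0.0536
gripper_force: 0.0
[ -1.1  24.2  54.   -0.  101.8   4.5]
6.45 [0.5831 0.1027 0.5073] [ 0.995 -0.102 -0.003] 0.060878894025981255 [-0.15 -1.62  1.73]
```

```bash
python3 -m creep '[{"jaw":-1,"travel":[-8,-30,0],"roll":-0.13},{"jaw":-1,"travel":[-17,-65,-10],"roll":-0.26},{"jaw":-1,"travel":[-26,-100,-20],"roll":-0.4},{"jaw":-1,"travel":[-35,-135,-30],"roll":-0.53},{"jaw":-1,"travel":[-45,-170,-40],"roll":-0.66},{"jaw":-1,"travel":[-54,-205,-50],"roll":-0.8},{"jaw":-1,"travel":[-63,-240,-60],"roll":-0.93},{"jaw":-1,"travel":[-72,-275,-65],"roll":-1.06},{"jaw":-1,"travel":[-81,-310,-70],"roll":-1.2},{"jaw":-1,"travel":[-90,-345,-80],"roll":-1.33},{"jaw":-1,"travel":[-97,-370,-85],"roll":-1.46},{"jaw":-1,"travel":[-100,-385,-90],"roll":-1.57}]' 
python3 -m creep '[{"jaw":-1,"travel":[0,0,0],"roll":0},{"jaw":-1,"travel":[0,0,0],"roll":0}]'
python3 snap.py w3
```

```text
time_s: 7.65
position: [0.4872, -0.2811, 0.417]
tool_rot: [[0.994, -0.106, 0.0], [-0.106, -0.994, -0.001], [0.0, 0.001, -1.0]]
ft_force: [-0.0, 0.2, -0.7]
grip_width: 0.0855
gripper_force: 0.0
time_s: 7.85
position: [0.4878, -0.2787, 0.4172]
tool_rot: [[0.995, -0.096, 0.0], [-0.096, -0.995, -0.0], [0.0, -0.0, -1.0]]
ft_force: [0.1, 0.6, -0.3]
grip_width: 0.0854
gripper_force: 0.0
7.9 [ 0.4879 -0.2782  0.4173] [-0.096 -0.995  0.   ] 0.08535449632505883 [ 0.97  0.33 -0.69]
```

View pics/w3.png

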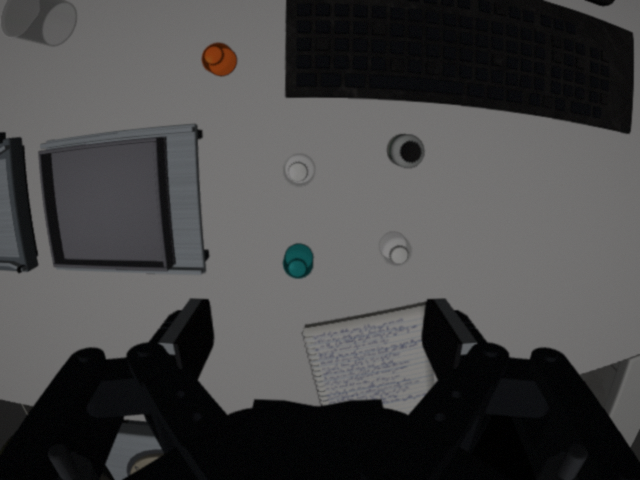

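The wrist view shows the clear jars with their caps at (299,172) and (398,254), the black cap at (410,151), the turquoise look-alike at (297,262) and the orange one at (217,58). The tray is at (40..172, 138..270). Close crop next, to check the choice and the pixels.

```bash
python3 - <<'E'
from h import *
W=np.load('w3.npz');I=W['im'][:,:,::-1]
z=lambda x,y,w,h,s:cv2.resize(cv2.convertScaleAbs(I[y:y+h,x:x+w],alpha=1.5),None,fx=s,fy=s,interpolation=cv2.INTER_CUBIC)
cv2.imwrite('pics/c3.png',z(270,120,170,160,3.6))
cv2.imwrite('pics/c4.png',z(0,110,220,170,3.5))
E
```

```text
(no output)
```

View pics/c3.png

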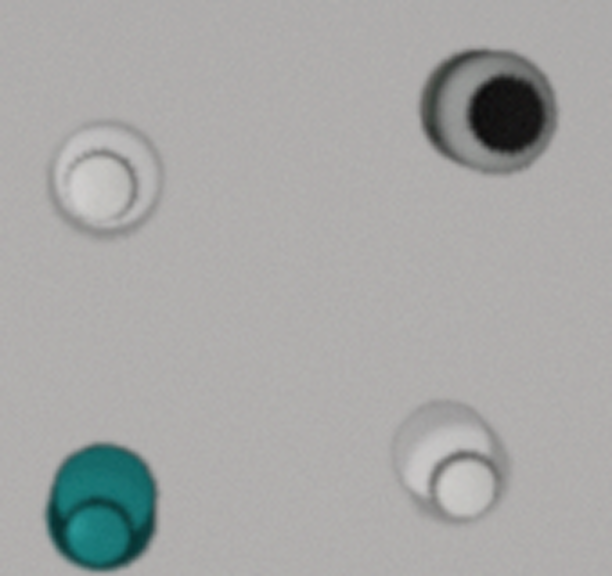

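View pics/c4.png

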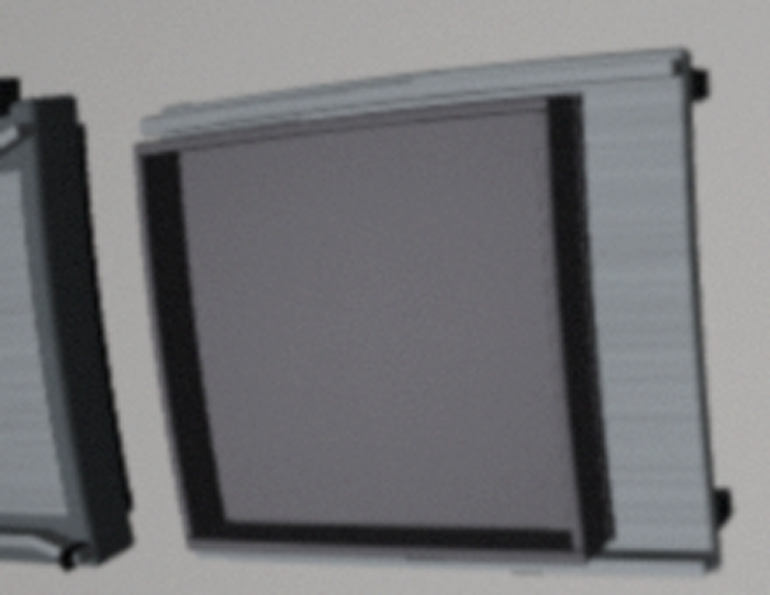

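The close crop confirms two clear, white-capped jars and one white jar with a black cap; the turquoise one is left alone. The tray rim corners in the second crop are (138,148), (550,97), (585,555) and (190,547).

```bash
python3 - <<'E'
from h import *
W=np.load('w3.npz');T=np.load('top0.npz');S=np.load('scene0.npz')
C=cloud(W,W['d'],True);Ct=cloud(T,T['d'])
for k,p,t in (('cA',(297.8,171.9),(404,296)),('blk',(411.1,151.4),(441,307)),('cB',(399.2,255.3),(424,340))):
    h=.042 if k=='blk' else .038
    print(k,onz(W,p,h,True).round(4),'depth',C[int(p[1]),int(p[0])].round(4),'tri',tri(rays(W,p,True),rays(T,t))[0].round(4))
g=lambda a:np.array([0,110])+np.array(a)/3.5
tc=onz(W,g([(138,148),(550,97),(585,555),(190,547)]),.064,True);print(tc.round(4),tc.mean(0).round(4))
for i in range(4): e=tc[(i+1)%4]-tc[i];print(np.linalg.norm(e).round(4),np.degrees(np.arctan2(e[1],e[0])).round(2))
q=g([(340,330),(640,300),(50,300)]).astype(int);print([C[v,u].round(4) for u,v in q])
b=onz(W,g([(583,95),(608,545)]),.04,True);print('rear base',b.round(4))
rear=onz(W,g([(550,97),(585,555)]),.064,True)
print('shelf end',onz(W,g([(687,60),(717,560)]),.04,True).round(4),'bed edge',onz(W,g([(75,100),(132,540)]),.038,True).round(4))
E
```

```text
cA [[ 0.5271 -0.2635  0.038 ]] depth [ 0.5281 -0.2629  0.0383] tri [ 0.5257 -0.2625  0.0224]
blk [[ 0.538  -0.3716  0.042 ]] depth [ 0.5384 -0.3713  0.0426] tri [ 0.5367 -0.3715  0.026 ]
cB [[ 0.4352 -0.3558  0.038 ]] depth [ 0.4357 -0.3556  0.0384] tri [ 0.433  -0.3549  0.031 ]
[[ 0.5912  0.008   0.064 ]
 [ 0.5774 -0.1397  0.064 ]
 [ 0.4516 -0.1263  0.064 ]
 [ 0.4643  0.0215  0.064 ]] [ 0.5211 -0.0591  0.064 ]
0.1483 -95.33
0.1266 173.91
0.1483 85.07
0.1276 -6.08
[array([ 0.5231, -0.0474,  0.0457]), array([ 0.5187, -0.1476,  0.0417]), array([0.5522, 0.0891, 0.0389])]
rear base [[ 0.5776 -0.1392  0.04  ]
 [ 0.4462 -0.1229  0.04  ]]
shelf end [[ 0.5821 -0.1714  0.04  ]
 [ 0.4388 -0.157   0.04  ]] bed edge [[0.6164 0.0598 0.038 ]
 [0.4612 0.0754 0.038 ]]
```

```bash
python3 -m creep '[{"jaw":-1,"travel":[20,8,-40],"roll":0},{"jaw":-1,"travel":[40,15,-80],"roll":0},{"jaw":-1,"travel":[40,15,-120],"roll":0},{"jaw":-1,"travel":[40,15,-160],"roll":0},{"jaw":-1,"travel":[40,15,-195],"roll":0},{"jaw":-1,"travel":[40,15,-220],"roll":0},{"jaw":-1,"travel":[40,15,-235],"roll":0},{"jaw":-1,"travel":[40,15,-235],"roll":0},{"jaw":1,"travel":[40,15,-235],"roll":0},{"jaw":1,"travel":[40,15,-235],"roll":0},{"jaw":1,"travel":[40,15,-235],"roll":0},{"jaw":1,"travel":[40,15,-235],"roll":0}]' 40
python3 -m creep '[{"jaw":1,"travel":[0,0,0],"roll":0},{"jaw":1,"travel":[0,0,0],"roll":0},{"jaw":1,"travel":[0,0,0],"roll":0}]'
```

```text
time_s: 9.1
position: [0.5278, -0.2637, 0.1828]
tool_rot: [[0.995, -0.099, 0.001], [-0.099, -0.995, -0.001], [0.001, 0.001, -1.0]]
ft_force: [-1.8, 2.4, 7.5]
grip_width: 0.0309
gripper_force: 39.0
time_s: 9.4
position: [0.5278, -0.2637, 0.1828]
tool_rot: [[0.995, -0.099, 0.001], [-0.099, -0.995, -0.001], [0.001, 0.001, -1.0]]
ft_force: [-1.0, 1.8, 4.7]
grip_width: 0.0306
gripper_force: 39.3
```

```bash
python3 -m creep '[{"jaw":1,"travel":[0,0,10],"roll":0},{"jaw":1,"travel":[0,0,30],"roll":0},{"jaw":1,"travel":[0,0,55],"roll":0},{"jaw":1,"travel":[1,10,80],"roll":0},{"jaw":1,"travel":[6,35,85],"roll":0},{"jaw":1,"travel":[11,65,85],"roll":0},{"jaw":1,"travel":[16,95,85],"roll":0},{"jaw":1,"travel":[21,130,85],"roll":0},{"jaw":1,"travel":[27,165,85],"roll":0},{"jaw":1,"travel":[32,192,85],"roll":0},{"jaw":1,"travel":[33,201,85],"roll":0},{"jaw":1,"travel":[33,201,85],"roll":0}]'
python3 snap.py w4
```

```text
time_s: 10.6
position: [0.5606, -0.0619, 0.2672]
tool_rot: [[0.995, -0.097, 0.0], [-0.097, -0.995, -0.0], [0.0, 0.0, -1.0]]
ft_force: [1.3, -0.8, -1.6]
grip_width: 0.0309
gripper_force: 39.9
10.65 [ 0.5606 -0.063   0.2671] [-0.098 -0.995  0.   ] 0.03042474569055227 [-1.12  0.21 -1.3 ]
```

View pics/w4.png

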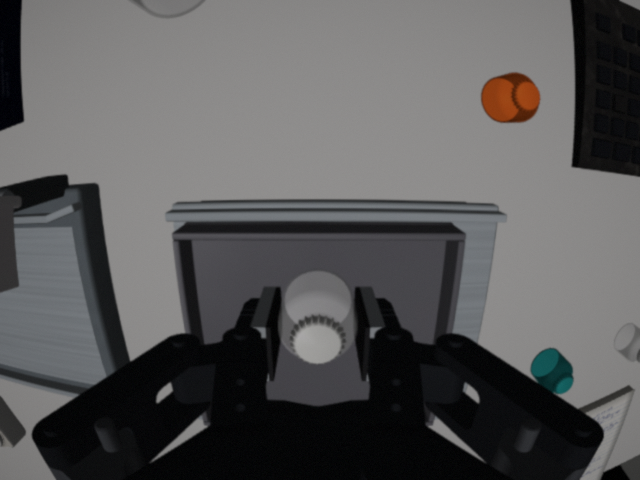

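The jar is held at (318,335), centred between the tray's far rim corners at (174,235) and (465,237). The tray's sides are free of it.

```bash
python3 - <<'E'
from h import *
W=np.load('w4.npz')
p=onz(W,[(174,236),(465,238)],.064,True);m=p.mean(0);e=p[0]-p[1];L=np.linalg.norm(e);print(p.round(4),m.round(4),L,np.degrees(np.arctan2(e[1],e[0])))
c=m[:2]-.065*np.array([.995,-.097]);print('centre',c.round(4))
xu=np.array([.995,-.097]);print([ (c+xu*s).round(4) for s in (-.04,0,.04)])
E
```

```text
[[ 0.5913  0.0087  0.064 ]
 [ 0.5759 -0.139   0.064 ]] [ 0.5836 -0.0651  0.064 ] 0.14849196162674 84.03612582066403
centre [ 0.5189 -0.0588]
[array([ 0.4791, -0.055 ]), array([ 0.5189, -0.0588]), array([ 0.5587, -0.0627])]
```

```bash
python3 -m creep '[{"jaw":1,"travel":[-1,0,-12],"roll":0},{"jaw":1,"travel":[-1,0,-26],"roll":0},{"jaw":1,"travel":[-1,0,-34],"roll":0},{"jaw":1,"travel":[-1,0,-39],"roll":0},{"jaw":1,"travel":[-1,0,-39],"roll":0}]'
python3 -m creep '[{"jaw":0.1,"travel":[0,0,0],"roll":0},{"jaw":-0.3,"travel":[0,0,0],"roll":0},{"jaw":-0.3,"travel":[0,0,0],"roll":0},{"jaw":-0.3,"travel":[0,0,15],"roll":0},{"jaw":-0.3,"travel":[0,0,45],"roll":0},{"jaw":-0.3,"travel":[0,0,75],"roll":0},{"jaw":-0.6,"travel":[-5,-35,90],"roll":0},{"jaw":-1,"travel":[-10,-80,90],"roll":0},{"jaw":-1,"travel":[-15,-130,90],"roll":0},{"jaw":-1,"travel":[-20,-180,90],"roll":0},{"jaw":-1,"travel":[-22,-220,90],"roll":0},{"jaw":-1,"travel":[-22,-220,90],"roll":0}]'
python3 snap.py w5
```

```text
time_s: 11.15
position: [0.5596, -0.0634, 0.2274]
tool_rot: [[0.995, -0.1, -0.0], [-0.1, -0.995, 0.0], [-0.0, 0.0, -1.0]]
ft_force: [0.4, -0.2, -1.8]
grip_width: 0.0308
gripper_force: 40.1
time_s: 12.35
position: [0.5368, -0.2874, 0.3175]
tool_rot: [[0.995, -0.104, 0.001], [-0.104, -0.995, -0.002], [0.001, 0.001, -1.0]]
ft_force: [0.0, 1.3, -0.8]
grip_width: 0.0856
gripper_force: 0.0
12.4 [ 0.5371 -0.285   0.3174] [-0.102 -0.995  0.   ] 0.08524293018857267 [ 0.15  0.62 -0.74]
```

View pics/w5.png

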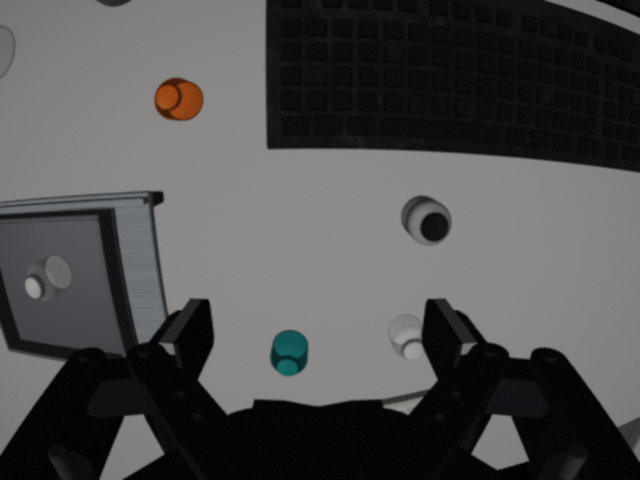

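The placed jar stands upright in the tray with its cap at (34,288). The black cap is at (434,227) and the second clear jar's cap at (412,349).

```bash
python3 - <<'E'
from h import *
W=np.load('w5.npz');C=cloud(W,W['d'],True)
for p,h in (((34,288),.082),((434,227),.042),((412,349),.038)): print(onz(W,p,h,True).round(4),C[p[1],p[0]].round(4))
E
```

```text
[[ 0.5338 -0.0701  0.082 ]] [ 0.5342 -0.0714  0.0832]
[[ 0.5386 -0.3702  0.042 ]] [ 0.5388 -0.3701  0.0425]
[[ 0.4375 -0.354   0.038 ]] [ 0.4382 -0.3537  0.039 ]
```

The jar in the tray has been knocked: it is now at (0.534,-0.070), not (0.559,-0.063). I look from above it and put it right.

```bash
python3 -m creep '[{"jaw":-1,"travel":[0,40,0],"roll":0},{"jaw":-1,"travel":[0,90,0],"roll":0},{"jaw":-1,"travel":[0,140,0],"roll":0},{"jaw":-1,"travel":[-1,185,0],"roll":0},{"jaw":-0.5,"travel":[-2,213,0],"roll":0},{"jaw":-0.3,"travel":[-2,213,0],"roll":0},{"jaw":-0.3,"travel":[-2,213,0],"roll":0}]'
python3 snap.py w6; python3 - <<'E'
from h import *
W=np.load('w6.npz');C=cloud(W,W['d'],True);z=C[...,2]
m=((z>.078)&(z<.09)&(np.hypot(C[...,0]-.535,C[...,1]+.07)<.05)).astype(np.uint8)
n,l,s,c=cv2.connectedComponentsWithStats(m)
for i in range(1,n):
    if s[i,4]>40: print(s[i],c[i].round(1),onz(W,c[i],.082,True).round(4),C[l==i].mean(0).round(4))
E
```

```text
time_s: 13.1
position: [0.5355, -0.0687, 0.318]
tool_rot: [[0.995, -0.097, 0.0], [-0.097, -0.995, -0.0], [0.0, 0.0, -1.0]]
ft_force: [0.2, 0.1, -0.3]
grip_width: 0.0556
gripper_force: 0.0
13.15 [ 0.5356 -0.0696  0.3179] [-0.098 -0.995  0.   ] 0.055524428617664 [-0.61 -0.2  -0.21]
[301 244  35  34 792] [318.7 260.5] [[ 0.5351 -0.0692  0.082 ]] [ 0.5352 -0.0692  0.0824]
```

View pics/w6.png

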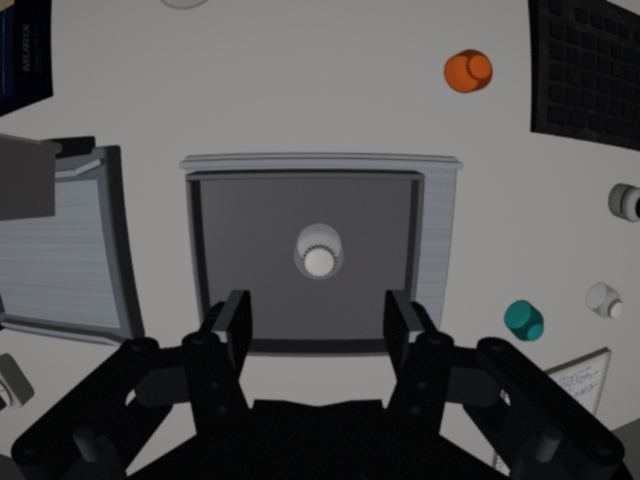

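The jar is at (319,261), off-centre to the right of the tray. I regrip it and put it in the far slot.

```bash
python3 -m creep '[{"jaw":-0.3,"travel":[0,0,-30],"roll":0},{"jaw":-0.3,"travel":[0,0,-60],"roll":0},{"jaw":-0.3,"travel":[0,0,-80],"roll":0},{"jaw":-0.3,"travel":[0,0,-90],"roll":0},{"jaw":-0.3,"travel":[0,0,-90],"roll":0},{"jaw":1,"travel":[0,0,-90],"roll":0},{"jaw":1,"travel":[0,0,-90],"roll":0},{"jaw":1,"travel":[0,0,-90],"roll":0},{"jaw":1,"travel":[0,0,-90],"roll":0},{"jaw":1,"travel":[0,0,-90],"roll":0}]' 40
python3 -m creep '[{"jaw":1,"travel":[0,0,8],"roll":0},{"jaw":1,"travel":[0,0,12],"roll":0},{"jaw":1,"travel":[12,3,12],"roll":0},{"jaw":1,"travel":[24,6,12],"roll":0},{"jaw":1,"travel":[24,6,12],"roll":0},{"jaw":1,"travel":[24,6,5],"roll":0},{"jaw":1,"travel":[24,6,0],"roll":0},{"jaw":1,"travel":[24,6,0],"roll":0}]'
python3 -m creep '[{"jaw":0.4,"travel":[0,0,0],"roll":0},{"jaw":-0.1,"travel":[0,0,0],"roll":0},{"jaw":-0.3,"travel":[0,0,0],"roll":0},{"jaw":-0.3,"travel":[0,0,0],"roll":0},{"jaw":-0.3,"travel":[0,0,15],"roll":0},{"jaw":-0.3,"travel":[0,0,45],"roll":0},{"jaw":-0.3,"travel":[0,0,90],"roll":0},{"jaw":-0.3,"travel":[0,0,90],"roll":0}]'
cat > jars.py <<'E'
import sys
from h import *
W=np.load(sys.argv[1]+'.npz');C=cloud(W,W['d'],True);z=C[...,2]
c0=np.array([.5189,-.0588]) if len(sys.argv)<4 else np.array([float(sys.argv[2]),float(sys.argv[3])])
R=np.array([[.995,-.097],[.097,.995]])
m=((z>.077)&(z<.092)&(np.hypot(C[...,0]-c0[0],C[...,1]-c0[1])<.08)).astype(np.uint8)
n,l,s,c=cv2.connectedComponentsWithStats(m)
for i in range(1,n):
    if s[i,4]>40: p=C[l==i].mean(0);print(c[i].round(),p.round(4),'in tray mm',(R@(p[:2]-c0)*1000).round(1))
E
python3 snap.py w7; python3 jars.py w7
```

```text
time_s: 14.15
position: [0.5359, -0.07, 0.229]
tool_rot: [[0.995, -0.099, 0.002], [-0.099, -0.995, -0.001], [0.003, 0.001, -1.0]]
ft_force: [-0.7, -1.7, 7.4]
grip_width: 0.0307
gripper_force: 39.9
time_s: 14.95
position: [0.559, -0.0637, 0.2289]
tool_rot: [[0.995, -0.099, 0.0], [-0.099, -0.995, -0.0], [0.0, 0.0, -1.0]]
ft_force: [-5.7, 2.0, 14.6]
grip_width: 0.0307
gripper_force: 41.1
time_s: 15.75
position: [0.5602, -0.0639, 0.3228]
tool_rot: [[0.995, -0.099, 0.009], [-0.099, -0.995, -0.003], [0.01, 0.002, -1.0]]
ft_force: [1.4, -0.9, -0.6]
grip_width: 0.0551
gripper_force: 0.0
15.8 [ 0.5598 -0.0638  0.32  ] [-0.099 -0.995  0.001] 0.05552062155753017 [ 0.28  1.57 -0.04]
[316. 264.] [ 0.5581 -0.0632  0.0823] in tray mm [39.4 -0.6]
```

```bash
python3 -m creep '[{"jaw":-0.3,"travel":[0,-40,0],"roll":0},{"jaw":-1,"travel":[-4,-85,0],"roll":0},{"jaw":-1,"travel":[-8,-133,0],"roll":0},{"jaw":-1,"travel":[-12,-181,0],"roll":0},{"jaw":-1,"travel":[-16,-229,0],"roll":0},{"jaw":-1,"travel":[-20,-277,0],"roll":0},{"jaw":-1,"travel":[-21,-306,-10],"roll":0},{"jaw":-1,"travel":[-21,-306,-50],"roll":0},{"jaw":-1,"travel":[-21,-306,-50],"roll":0}]'
python3 snap.py w8; python3 - <<'E'
from h import *
W=np.load('w8.npz');C=cloud(W,W['d'],True);z=C[...,2]
m=((z>.038)&(z<.048)&(np.hypot(C[...,0]-.5387,C[...,1]+.37)<.05)).astype(np.uint8)
n,l,s,c=cv2.connectedComponentsWithStats(m)
for i in range(1,n):
    if s[i,4]>40: print(s[i],c[i].round(1),onz(W,c[i],.042,True).round(4),C[l==i].mean(0).round(4))
E
```

```text
time_s: 16.7
position: [0.5374, -0.3699, 0.2612]
tool_rot: [[0.995, -0.101, -0.009], [-0.1, -0.995, 0.009], [-0.009, -0.008, -1.0]]
ft_force: [-0.1, 0.9, -1.6]
grip_width: 0.0857
gripper_force: 0.0
16.75 [ 0.5381 -0.3696  0.2645] [-0.099 -0.995 -0.005] 0.08556712184602275 [0.82 0.23 0.45]
[ 305  245   40   38 1059] [324.4 263.3] [[ 0.539  -0.3719  0.042 ]] [ 0.5391 -0.3719  0.0424]
```

```bash
python3 -m creep '[{"jaw":-1,"travel":[0,-2,-30],"roll":0},{"jaw":-1,"travel":[0,-2,-60],"roll":0},{"jaw":-1,"travel":[0,-2,-78],"roll":0},{"jaw":-1,"travel":[0,-2,-85],"roll":0},{"jaw":-1,"travel":[0,-2,-85],"roll":0},{"jaw":1,"travel":[0,-2,-85],"roll":0},{"jaw":1,"travel":[0,-2,-85],"roll":0},{"jaw":1,"travel":[0,-2,-85],"roll":0},{"jaw":1,"travel":[0,-2,-85],"roll":0},{"jaw":1,"travel":[0,-2,-85],"roll":0},{"jaw":1,"travel":[0,-2,-85],"roll":0}]' 40
```

```text
time_s: 17.85
position: [0.5387, -0.3719, 0.1837]
tool_rot: [[0.995, -0.099, 0.001], [-0.099, -0.995, -0.001], [0.001, 0.001, -1.0]]
ft_force: [-1.9, 0.2, 5.6]
grip_width: 0.0329
gripper_force: 39.6
```

```bash
python3 -m creep '[{"jaw":1,"travel":[0,0,10],"roll":0},{"jaw":1,"travel":[0,0,35],"roll":0},{"jaw":1,"travel":[0,5,65],"roll":0},{"jaw":1,"travel":[-2,30,85],"roll":0},{"jaw":1,"travel":[-5,70,90],"roll":0},{"jaw":1,"travel":[-8,112,90],"roll":0},{"jaw":1,"travel":[-11,154,90],"roll":0},{"jaw":1,"travel":[-14,196,90],"roll":0},{"jaw":1,"travel":[-16,238,90],"roll":0},{"jaw":1,"travel":[-18,275,90],"roll":0},{"jaw":1,"travel":[-20,300,90],"roll":0},{"jaw":1,"travel":[-20,313,90],"roll":0}]'
python3 -m creep '[{"jaw":1,"travel":[0,0,0],"roll":0},{"jaw":1,"travel":[0,0,-20],"roll":0},{"jaw":1,"travel":[0,0,-36],"roll":0},{"jaw":1,"travel":[0,0,-41],"roll":0},{"jaw":1,"travel":[0,0,-44],"roll":0},{"jaw":1,"travel":[0,0,-44],"roll":0}]'
```

```text
time_s: 19.05
position: [0.5182, -0.0569, 0.2731]
tool_rot: [[0.995, -0.097, -0.0], [-0.097, -0.995, 0.0], [-0.0, -0.0, -1.0]]
ft_force: [0.4, 0.0, -1.6]
grip_width: 0.0331
gripper_force: 40.0
time_s: 19.65
position: [0.5188, -0.0594, 0.2289]
tool_rot: [[0.995, -0.1, 0.0], [-0.1, -0.995, -0.0], [0.0, 0.0, -1.0]]
ft_force: [-0.5, -0.6, -1.2]
grip_width: 0.0327
gripper_force: 40.0
```

```bash
python3 -m creep '[{"jaw":1,"travel":[0,0,-1],"roll":0},{"jaw":0.4,"travel":[0,0,-1],"roll":0},{"jaw":-0.1,"travel":[0,0,-1],"roll":0},{"jaw":-0.3,"travel":[0,0,-1],"roll":0},{"jaw":-0.3,"travel":[0,0,-1],"roll":0},{"jaw":-0.3,"travel":[0,0,15],"roll":0},{"jaw":-0.3,"travel":[0,0,45],"roll":0},{"jaw":-0.3,"travel":[0,0,85],"roll":0},{"jaw":-0.3,"travel":[0,0,85],"roll":0},{"jaw":-0.3,"travel":[0,0,85],"roll":0}]'
python3 snap.py w9; python3 jars.py w9
```

```text
time_s: 20.65
position: [0.5185, -0.0587, 0.3142]
tool_rot: [[0.995, -0.099, 0.001], [-0.099, -0.995, -0.001], [0.001, 0.0, -1.0]]
ft_force: [-0.3, -0.1, -0.3]
grip_width: 0.0558
gripper_force: 0.0
20.7 [ 0.5184 -0.0587  0.3132] [-0.099 -0.995 -0.   ] 0.05583370730295743 [-0.47 -1.31 -1.09]
[319. 195.] [ 0.5575 -0.0631  0.0824] in tray mm [38.8 -0.6]
[318. 260.] [ 0.5205 -0.0587  0.0838] in tray mm [1.6 0.2]
```

```bash
python3 -m creep '[{"jaw":-0.3,"travel":[-8,-30,0],"roll":0},{"jaw":-1,"travel":[-20,-74,0],"roll":0},{"jaw":-1,"travel":[-33,-118,0],"roll":0},{"jaw":-1,"travel":[-45,-163,0],"roll":0},{"jaw":-1,"travel":[-58,-207,0],"roll":0},{"jaw":-1,"travel":[-70,-251,0],"roll":0},{"jaw":-1,"travel":[-80,-285,0],"roll":0},{"jaw":-1,"travel":[-83,-296,-20],"roll":0},{"jaw":-1,"travel":[-83,-296,-45],"roll":0},{"jaw":-1,"travel":[-83,-296,-45],"roll":0},{"jaw":-1,"travel":[-83,-296,-45],"roll":0}]'
python3 snap.py w10; python3 - <<'E'
from h import *
W=np.load('w10.npz');C=cloud(W,W['d'],True);z=C[...,2]
m=((z>.034)&(z<.045)&(np.hypot(C[...,0]-.436,C[...,1]+.355)<.05)).astype(np.uint8)
n,l,s,c=cv2.connectedComponentsWithStats(m)
for i in range(1,n):
    if s[i,4]>40: print(s[i],c[i].round(1),onz(W,c[i],.038,True).round(4),C[l==i].mean(0).round(4))
E
```

```text
time_s: 21.8
position: [0.4357, -0.3546, 0.2681]
tool_rot: [[0.995, -0.099, -0.001], [-0.099, -0.995, 0.002], [-0.002, -0.002, -1.0]]
ft_force: [0.9, 0.4, 0.0]
grip_width: 0.0856
gripper_force: 0.0
21.85 [ 0.4359 -0.3546  0.269 ] [-0.099 -0.995 -0.   ] 0.08536240978237139 [0.36 0.27 0.13]
[304 244  35  35 857] [320.7 261.2] [[ 0.4364 -0.3559  0.038 ]] [ 0.4365 -0.3559  0.0384]
```

```bash
python3 -m creep '[{"jaw":-1,"travel":[0,-1,-30],"roll":0},{"jaw":-1,"travel":[0,-1,-60],"roll":0},{"jaw":-1,"travel":[0,-1,-78],"roll":0},{"jaw":-1,"travel":[0,-1,-86],"roll":0},{"jaw":-1,"travel":[0,-1,-86],"roll":0},{"jaw":1,"travel":[0,-1,-86],"roll":0},{"jaw":1,"travel":[0,-1,-86],"roll":0},{"jaw":1,"travel":[0,-1,-86],"roll":0},{"jaw":1,"travel":[0,-1,-86],"roll":0},{"jaw":1,"travel":[0,-1,-86],"roll":0},{"jaw":1,"travel":[0,-1,-86],"roll":0}]' 40
```

```text
time_s: 22.95
position: [0.4357, -0.3559, 0.1835]
tool_rot: [[0.995, -0.099, 0.001], [-0.099, -0.995, -0.001], [0.001, 0.001, -1.0]]
ft_force: [-1.0, 0.6, 5.6]
grip_width: 0.0309
gripper_force: 39.3
```

```bash
python3 -m creep '[{"jaw":1,"travel":[0,0,10],"roll":0},{"jaw":1,"travel":[0,0,35],"roll":0},{"jaw":1,"travel":[1,5,65],"roll":0},{"jaw":1,"travel":[4,30,85],"roll":0},{"jaw":1,"travel":[10,70,90],"roll":0},{"jaw":1,"travel":[16,112,90],"roll":0},{"jaw":1,"travel":[22,154,90],"roll":0},{"jaw":1,"travel":[28,196,90],"roll":0},{"jaw":1,"travel":[35,238,90],"roll":0},{"jaw":1,"travel":[40,272,90],"roll":0},{"jaw":1,"travel":[43,293,90],"roll":0},{"jaw":1,"travel":[44,301,90],"roll":0}]'
python3 -m creep '[{"jaw":1,"travel":[0,0,0],"roll":0},{"jaw":1,"travel":[0,0,-20],"roll":0},{"jaw":1,"travel":[0,0,-36],"roll":0},{"jaw":1,"travel":[0,0,-42],"roll":0},{"jaw":1,"travel":[0,0,-45],"roll":0},{"jaw":1,"travel":[0,0,-45],"roll":0}]'
```

```text
time_s: 24.15
position: [0.4795, -0.0529, 0.2732]
tool_rot: [[0.995, -0.097, 0.0], [-0.097, -0.995, 0.0], [0.0, -0.0, -1.0]]
ft_force: [-0.6, -0.3, -1.7]
grip_width: 0.0306
gripper_force: 40.0
time_s: 24.75
position: [0.4798, -0.0554, 0.2281]
tool_rot: [[0.995, -0.1, 0.0], [-0.1, -0.995, -0.0], [0.0, 0.0, -1.0]]
ft_force: [0.6, 0.0, -1.5]
grip_width: 0.0309
gripper_force: 40.1
```

```bash
python3 -m creep '[{"jaw":0.4,"travel":[0,0,0],"roll":0},{"jaw":-0.1,"travel":[0,0,0],"roll":0},{"jaw":-0.3,"travel":[0,0,0],"roll":0},{"jaw":-0.3,"travel":[0,0,0],"roll":0},{"jaw":-0.3,"travel":[0,0,15],"roll":0},{"jaw":-0.3,"travel":[0,0,45],"roll":0},{"jaw":-0.3,"travel":[0,0,85],"roll":0},{"jaw":-0.3,"travel":[0,0,85],"roll":0},{"jaw":-0.3,"travel":[0,0,85],"roll":0}]'
python3 snap.py w11; python3 jars.py w11
```

```text
time_s: 25.65
position: [0.4795, -0.0546, 0.3132]
tool_rot: [[0.995, -0.099, 0.002], [-0.099, -0.995, -0.001], [0.002, 0.0, -1.0]]
ft_force: [0.1, 0.3, 0.5]
grip_width: 0.0559
gripper_force: 0.0
25.7 [ 0.4794 -0.0546  0.3123] [-0.099 -0.995 -0.   ] 0.05560840229141496 [ 0.27  0.19 -0.23]
[319. 124.] [ 0.557  -0.0632  0.0826] in tray mm [38.3 -0.7]
[318. 195.] [ 0.519  -0.0585  0.0836] in tray mm [0.1 0.3]
[318. 261.] [ 0.4807 -0.0547  0.0822] in tray mm [-38.4   0.4]
```

View pics/w11.png

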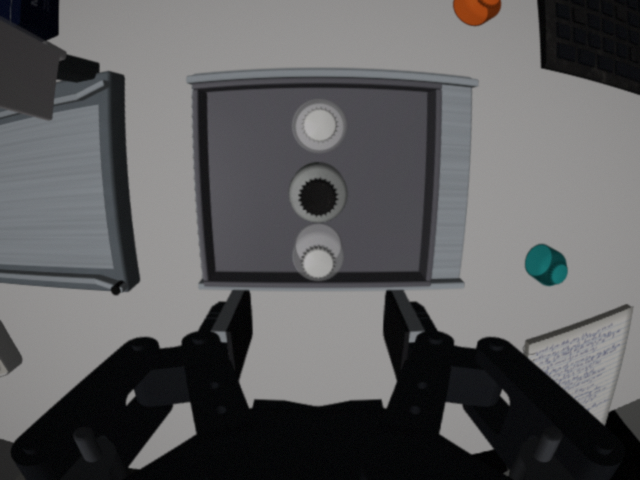

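All three jars stand in a row on the tray's mid line at (319,124), (318,195) and (318,261), within 1 mm in y. Next I shut the gripper, go behind the tray's rear wall and lower to pushing height.

```bash
python3 -m creep '[{"jaw":0.3,"travel":[10,-35,0],"roll":0},{"jaw":1,"travel":[20,-70,0],"roll":0},{"jaw":1,"travel":[30,-104,0],"roll":0},{"jaw":1,"travel":[30,-104,0],"roll":0},{"jaw":1,"travel":[30,-104,-25],"roll":0},{"jaw":1,"travel":[30,-104,-50],"roll":0},{"jaw":1,"travel":[30,-104,-75],"roll":0},{"jaw":1,"travel":[30,-104,-86],"roll":0},{"jaw":1,"travel":[30,-104,-86],"roll":0},{"jaw":1,"travel":[30,-104,-86],"roll":0}]' 30
python3 snap.py w12; python3 -c "
from rig import *;print(tip_extent)
from h import *
W=np.load('w12.npz');print(project(W,[[.5116,-.1334,.064],[.5189,-.0588,.044]],True))"
```

```text
time_s: 26.7
position: [0.5098, -0.1586, 0.2272]
tool_rot: [[0.995, -0.099, 0.0], [-0.099, -0.995, -0.0], [0.0, 0.0, -1.0]]
ft_force: [0.2, 0.5, -0.1]
grip_width: -0.0001
gripper_force: 0.0
26.75 [ 0.5098 -0.1587  0.2276] [-0.099 -0.995  0.   ] -0.00030997065256637763 [-0.31 -0.46 -0.59]
0.1734
[[256.11611961 319.58066041]
 [118.57477932 293.78497701]]
```

View pics/w12.png

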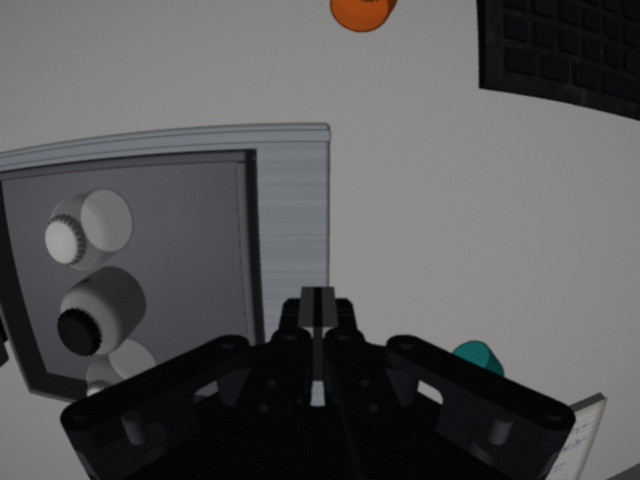

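The closed fingers stand behind the rear rim (wall at x≈256), and the jars are upright. The left knuckle reaches over the tray, so I check how high it is and where the finger faces are.

```bash
python3 - <<'E'
from h import *
W=np.load('w12.npz');C=cloud(W,W['d'],True)
for u,v in [(80,412),(120,390),(230,345),(270,345),(285,310),(305,295),(318,295),(352,310)]: print((u,v),W['d'][v,u],C[v,u].round(4))
m=np.hypot(C[...,0]-.5098,C[...,1]+.1587)<.12
m&=(C[...,1]>-.15)&(np.mgrid[:480,:640][0]>285)&(np.mgrid[:480,:640][1]<300)
p=C[m];
for y in np.arange(-.15,-.03,.01):
    s=p[(abs(p[:,1]-y)<.005)&(p[:,2]>.09)]
    if len(s): print(y.round(3),s[:,2].min().round(3))
E
```

```text
(80, 412) 0.06716757 [ 0.5299 -0.1054  0.1437]
(120, 390) 0.08103318 [ 0.5267 -0.109   0.1301]
(230, 345) 0.10244864 [ 0.5262 -0.1347  0.1072]
(270, 345) 0.10363686 [ 0.5248 -0.1462  0.106 ]
(285, 310) 0.13843824 [ 0.5187 -0.147   0.0715]
(305, 295) 0.14164136 [ 0.5222 -0.1548  0.067 ]
(318, 295) 0.14088291 [ 0.5221 -0.1598  0.0677]
(352, 310) 0.1388302 [ 0.5161 -0.1722  0.0712]
-0.15 0.094
-0.14 0.095
-0.13 0.099
-0.12 0.103
-0.11 0.12
-0.1 0.131
```

```bash
python3 -m creep '[{"jaw":1,"travel":[0.5,5,0],"roll":0},{"jaw":1,"travel":[0.9,9,0],"roll":0},{"jaw":1,"travel":[1.3,13,0],"roll":0},{"jaw":1,"travel":[1.7,17,0],"roll":0},{"jaw":1,"travel":[2.2,22,0],"roll":0},{"jaw":1,"travel":[2.7,28,0],"roll":0},{"jaw":1,"travel":[3.3,34,0],"roll":0},{"jaw":1,"travel":[3.9,40,0],"roll":0},{"jaw":1,"travel":[4.5,46,0],"roll":0},{"jaw":1,"travel":[5,51,0],"roll":0},{"jaw":1,"travel":[5.3,54,0],"roll":0},{"jaw":1,"travel":[5.3,54,0],"roll":0}]'
python3 snap.py w13; python3 - <<'E'
from h import *
W=np.load('w13.npz');C=cloud(W,W['d'],True)
p=C[(abs(C[...,2]-.064)<.0025)&(C[...,1]<.03)&(C[...,1]>-.12)&(C[...,0]>.54)&(C[...,0]<.6)&(np.mgrid[:480,:640][0]<330)]
print(len(p),p[:,1].min() if len(p) else 0)
E
python3 jars.py w13 .5229 -.0188
```

```text
time_s: 27.95
position: [0.5151, -0.1046, 0.2271]
tool_rot: [[0.995, -0.099, 0.001], [-0.099, -0.995, -0.001], [0.001, 0.001, -1.0]]
ft_force: [-0.5, -1.9, 1.9]
grip_width: -0.0001
gripper_force: 1.6
28.0 [ 0.5151 -0.1047  0.227 ] [-0.099 -0.995  0.   ] -3.0742669091099486e-05 [-0.14 -1.51  3.44]
4359 -0.0984964137276182
[ 90. 239.] [ 0.562  -0.0245  0.082 ] in tray mm [39.5 -1.9]
[107. 330.] [ 0.5248 -0.0212  0.0835] in tray mm [ 2.2 -2.2]
[287. 321.] [ 0.5244 -0.0947  0.081 ] in tray mm [  8.8 -75.4]
```

The tray slides with about 2 N, and the jars moved with it. I go on across the gap.

```bash
python3 -m creep '[{"jaw":1,"travel":[0.4,4,0],"roll":0},{"jaw":1,"travel":[0.9,9,0],"roll":0},{"jaw":1,"travel":[1.5,15,0],"roll":0},{"jaw":1,"travel":[2.1,21,0],"roll":0},{"jaw":1,"travel":[2.7,27,0],"roll":0},{"jaw":1,"travel":[3.3,33,0],"roll":0},{"jaw":1,"travel":[3.9,39,0],"roll":0},{"jaw":1,"travel":[4.4,45,0],"roll":0},{"jaw":1,"travel":[5,51,0],"roll":0},{"jaw":1,"travel":[5.5,56,0],"roll":0},{"jaw":1,"travel":[5.9,60,0],"roll":0},{"jaw":1,"travel":[5.9,60,0],"roll":0}]'
python3 snap.py w14;python3 jars.py w14 .5285 .036
```

```text
time_s: 29.2
position: [0.521, -0.0449, 0.2272]
tool_rot: [[0.995, -0.099, 0.001], [-0.099, -0.995, -0.001], [0.001, 0.001, -1.0]]
ft_force: [-0.7, -5.3, 4.2]
grip_width: -0.0001
gripper_force: 2.8
29.25 [ 0.521  -0.0449  0.2272] [-0.099 -0.995  0.001] -0.00038810317051674997 [ 1.37 -5.82  3.2 ]
[ 90. 239.] [0.568  0.0352 0.0819] in tray mm [39.4  3. ]
[107. 330.] [0.5307 0.0385 0.0835] in tray mm [2.  2.7]
[297. 319.] [ 0.5322 -0.0387  0.0834] in tray mm [ 11. -74.]
```

View pics/w14.png

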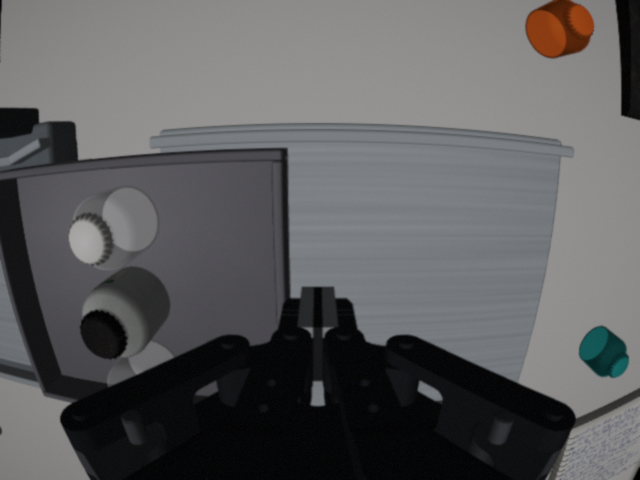

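The tray, with its rear rim at x≈287, bridges the gap level with the jars upright. That was the last picture allowed for viewing, so I work by numbers from here.

```bash
python3 -m creep '[{"jaw":1,"travel":[0.4,4,0],"roll":0},{"jaw":1,"travel":[0.9,9,0],"roll":0},{"jaw":1,"travel":[1.5,15,0],"roll":0},{"jaw":1,"travel":[2.1,21,0],"roll":0},{"jaw":1,"travel":[2.7,27,0],"roll":0},{"jaw":1,"travel":[3.3,33,0],"roll":0},{"jaw":1,"travel":[3.9,39,0],"roll":0},{"jaw":1,"travel":[4.4,45,0],"roll":0},{"jaw":1,"travel":[5,51,0],"roll":0},{"jaw":1,"travel":[5.5,56,0],"roll":0},{"jaw":1,"travel":[5.9,60,0],"roll":0},{"jaw":1,"travel":[5.9,60,0],"roll":0}]'
python3 snap.py w15;python3 jars.py w15 .5344 .0955
```

```text
time_s: 30.45
position: [0.5267, 0.0155, 0.2267]
tool_rot: [[0.995, -0.099, -0.0], [-0.099, -0.995, 0.0], [-0.0, -0.0, -1.0]]
ft_force: [-0.1, -1.5, 2.3]
grip_width: 0.0003
gripper_force: 1.1
30.5 [0.5266 0.0154 0.2266] [-0.099 -0.995 -0.   ] 4.232323449115378e-05 [ 0.63 -1.94  1.99]
[ 92. 238.] [0.5734 0.0953 0.0804] in tray mm [38.9  3.6]
[107. 331.] [0.5358 0.0993 0.0834] in tray mm [1.  3.9]
[303. 326.] [0.5359 0.02   0.0853] in tray mm [  8.9 -75. ]
```

The wrist camera sits on the hood's side of the tool. I back off and turn half round before the last stretch, so that it stays clear of the open hood.

```bash
python3 -m creep '[{"jaw":1,"travel":[-1,-10,0],"roll":0},{"jaw":1,"travel":[-3,-30,0],"roll":0},{"jaw":1,"travel":[-3,-30,20],"roll":0.1},{"jaw":1,"travel":[-3,-30,50],"roll":0.24},{"jaw":1,"travel":[-3,-30,70],"roll":0.38},{"jaw":1,"travel":[-3,-30,70],"roll":0.52},{"jaw":1,"travel":[-3,-30,70],"roll":0.66},{"jaw":1,"travel":[-3,-30,70],"roll":0.8},{"jaw":1,"travel":[-3,-30,70],"roll":0.94},{"jaw":1,"travel":[-3,-30,70],"roll":1.08},{"jaw":1,"travel":[-3,-30,70],"roll":1.22},{"jaw":1,"travel":[-3,-30,70],"roll":1.36}]'
python3 -m creep '[{"jaw":1,"travel":[0,0,0],"roll":0.14},{"jaw":1,"travel":[0,0,0],"roll":0.28},{"jaw":1,"travel":[0,0,0],"roll":0.42},{"jaw":1,"travel":[0,0,0],"roll":0.56},{"jaw":1,"travel":[0,0,0],"roll":0.7},{"jaw":1,"travel":[0,0,0],"roll":0.84},{"jaw":1,"travel":[0,0,0],"roll":0.98},{"jaw":1,"travel":[0,0,0],"roll":1.12},{"jaw":1,"travel":[0,0,0],"roll":1.26},{"jaw":1,"travel":[0,0,0],"roll":1.4},{"jaw":1,"travel":[0,0,0],"roll":1.54},{"jaw":1,"travel":[0,0,0],"roll":1.66}]'
python3 -m creep '[{"jaw":1,"travel":[0,0,0],"roll":0.12},{"jaw":1,"travel":[0,0,0],"roll":0.12}]'
python3 snap.py w16; python3 jars.py w16 .5344 .0955;  python3 -c "
from rig import *
print(observe()['q'].round(1))"
```

```text
time_s: 31.7
position: [0.5235, -0.0153, 0.2963]
tool_rot: [[0.3, 0.954, -0.001], [0.954, -0.3, 0.001], [0.001, -0.001, -1.0]]
ft_force: [-0.6, -0.7, 0.4]
grip_width: -0.0002
gripper_force: 0.0
time_s: 32.9
position: [0.5235, -0.0153, 0.2964]
tool_rot: [[-0.977, 0.214, -0.001], [0.214, 0.977, 0.001], [0.001, 0.001, -1.0]]
ft_force: [0.5, -0.5, -0.8]
grip_width: 0.0004
gripper_force: 0.0
time_s: 33.1
position: [0.5235, -0.0152, 0.2964]
tool_rot: [[-0.995, 0.1, -0.001], [0.1, 0.995, 0.001], [0.001, 0.001, -1.0]]
ft_force: [-0.4, 0.1, -0.3]
grip_width: -0.0001
gripper_force: 0.0
33.15 [ 0.5236 -0.0151  0.2965] [0.104 0.995 0.001] 0.0001552021776347275 [ 0.9  -0.55  0.07]
[523. 198.] [0.495  0.1046 0.0804] in tray mm [-40.1   5.2]
[515. 263.] [0.5324 0.0999 0.0835] in tray mm [-2.4  4.2]
[502. 321.] [0.5715 0.0961 0.0803] in tray mm [36.8  4.2]
[-14.6  25.4  88.2   0.   66.5 -98.7]
```

```bash
python3 -m creep '[{"jaw":1,"travel":[-3,0,-20],"roll":0},{"jaw":1,"travel":[-3,0,-45],"roll":0},{"jaw":1,"travel":[-3,0,-64],"roll":0},{"jaw":1,"travel":[-3,0,-71],"roll":0},{"jaw":1,"travel":[-3,0,-71],"roll":0},{"jaw":1,"travel":[-2,10,-71],"roll":0},{"jaw":1,"travel":[-1,22,-71],"roll":0},{"jaw":1,"travel":[-0.4,27,-71],"roll":0},{"jaw":1,"travel":[0,31,-71],"roll":0},{"jaw":1,"travel":[0.4,35,-71],"roll":0},{"jaw":1,"travel":[0.9,40,-71],"roll":0},{"jaw":1,"travel":[1.4,45,-71],"roll":0}]'
python3 -m creep '[{"jaw":1,"travel":[0.6,6,0],"roll":0},{"jaw":1,"travel":[1.2,12,0],"roll":0},{"jaw":1,"travel":[1.8,18,0],"roll":0},{"jaw":1,"travel":[2.4,24,0],"roll":0},{"jaw":1,"travel":[3,30,0],"roll":0},{"jaw":1,"travel":[3.5,35,0],"roll":0},{"jaw":1,"travel":[4,40,0],"roll":0},{"jaw":1,"travel":[4.4,44,0],"roll":0},{"jaw":1,"travel":[4.4,44,0],"roll":0}]'
```

```text
time_s: 34.35
position: [0.5254, 0.03, 0.2262]
tool_rot: [[-0.995, 0.101, 0.001], [0.101, 0.995, -0.002], [-0.001, -0.002, -1.0]]
ft_force: [-0.6, -5.9, 2.0]
grip_width: -0.0003
gripper_force: 3.2
time_s: 35.25
position: [0.5297, 0.0743, 0.2261]
tool_rot: [[-0.995, 0.1, 0.001], [0.1, 0.995, -0.001], [-0.001, -0.001, -1.0]]
ft_force: [-0.8, -4.1, 2.1]
grip_width: 0.0001
gripper_force: 1.9
```

```bash
python3 -m creep '[{"jaw":1,"travel":[0.4,4,0],"roll":0},{"jaw":1,"travel":[0.8,8,0],"roll":0},{"jaw":1,"travel":[1.1,11,0],"roll":0},{"jaw":1,"travel":[1.3,13,0],"roll":0},{"jaw":1,"travel":[1.3,13,0],"roll":0}]'; python3 -m creep '[{"jaw":1,"travel":[0.2,2,0],"roll":0},{"jaw":1,"travel":[0.4,4,0],"roll":0},{"jaw":1,"travel":[0.4,4,0],"roll":0}]'
```

```text
time_s: 35.75
position: [0.531, 0.0869, 0.2261]
tool_rot: [[-0.995, 0.101, 0.001], [0.101, 0.995, -0.001], [-0.001, -0.001, -1.0]]
ft_force: [-0.1, -5.1, 3.0]
grip_width: 0.0001
gripper_force: 3.1
time_s: 36.05
position: [0.5322, 0.0893, 0.2263]
tool_rot: [[-0.995, 0.101, 0.003], [0.101, 0.995, -0.005], [-0.004, -0.005, -1.0]]
ft_force: [3.3, -18.9, 1.8]
grip_width: 0.0003
gripper_force: 8.6
```

```bash
python3 -m creep '[{"jaw":1,"travel":[0.1,1,0],"roll":0},{"jaw":1,"travel":[0.2,2,0],"roll":0},{"jaw":1,"travel":[0.2,2,0],"roll":0}]'
python3 -m creep '[{"jaw":1,"travel":[-1.5,-15,0],"roll":0},{"jaw":1,"travel":[-6,-50,0],"roll":0},{"jaw":1,"travel":[-8,-70,30],"roll":0},{"jaw":1,"travel":[-8,-70,75],"roll":0},{"jaw":1,"travel":[-8,-70,110],"roll":0},{"jaw":1,"travel":[-8,-70,110],"roll":0},{"jaw":1,"travel":[-8,-70,110],"roll":0}]'
python3 snap.py w17;python3 jars.py w17 .5440 .173; python3 - <<'E'
from rig import *; from h import *
P=camera_params('top');im,d=get_image('top');C=cloud(P,d)
cv2.imwrite('pics/top17.png',im[:,:,::-1]);np.savez('top17.npz',im=im,d=d,**P)
R=np.array([[.995,-.097],[.097,.995]]);c0=np.array([.544,.173])
L=((C[...,:2]-c0)@R.T)*1000; z=C[...,2]
m=(abs(L[...,0])<64)&(L[...,1]>-140)&(L[...,1]<140)&(z>.01)&(z<.07)
for y in range(-100,101,8):
    s=z[m&(abs(L[...,1]-y)<4)&(abs(L[...,0]+50)<8)]
    if len(s): print(y,(np.median(s)*1000).round(),(s.max()*1000).round())
E
```

```text
time_s: 36.35
position: [0.5328, 0.0901, 0.2263]
tool_rot: [[-0.995, 0.101, 0.004], [0.101, 0.995, -0.008], [-0.005, -0.007, -1.0]]
ft_force: [3.8, -28.0, -0.8]
grip_width: 0.0002
gripper_force: 12.5
time_s: 37.05
position: [0.5231, 0.0233, 0.3359]
tool_rot: [[-0.995, 0.101, 0.001], [0.101, 0.995, 0.0], [-0.001, 0.001, -1.0]]
ft_force: [0.1, -0.8, -1.4]
grip_width: 0.0002
gripper_force: 0.0
37.1 [0.5231 0.0234 0.3349] [0.101 0.995 0.001] -2.5093420553157455e-05 [0.07 0.15 0.09]
[534. 199.] [0.5046 0.1764 0.0804] in tray mm [-39.5  -0.4]
[528. 252.] [0.5422 0.1719 0.0834] in tray mm [-1.7 -1.2]
[517. 301.] [0.5813 0.1683 0.0803] in tray mm [37.6 -1.1]
36 42.0 47.0
44 42.0 47.0
52 42.0 61.0
60 42.0 59.0
68 42.0 55.0
76 56.0 64.0
84 51.0 54.0
92 36.0 46.0
100 43.0 54.0
```

```bash
python3 - <<'E'
from h import *
D=np.load('top17.npz');C=cloud(D,D['d']);im=D['im']
R=np.array([[.995,-.097],[.097,.995]]);c0=np.array([.544,.173])
L=((C[...,:2]-c0)@R.T)*1000;z=C[...,2]*1000
# along station y line at x=-20,+20 sample pixels by projecting points at z=.058
for x in (-45,-20,20):
    ys=np.arange(60,104,2.)
    P=np.c_[(np.c_[np.full(len(ys),x),ys]/1000)@R+c0,np.full(len(ys),.058)]
    uv=project(D,P);o=[]
    for (u,v) in uv: u,v=int(round(u)),int(round(v)); o.append((int(L[v,u,1]),int(z[v,u]),int(im[v,u].mean())))
    print(x,sorted(set(o)))
W=np.load('w17.npz');C=cloud(W,W['d'],True);L=((C[...,:2]-c0)@R.T)*1000;z=C[...,2]*1000
for x in (-45,-15):
  s=(abs(L[...,0]-x)<5)&(L[...,1]>55)&(L[...,1]<110)&(z<80)&(z>20)
  a=np.c_[L[s][:,1],z[s],W['im'][s].mean(1)];a=a[a[:,0].argsort()];print(a[::max(1,len(a)//30)].astype(int).tolist())
E
```

```text
-45 [(64, 44, 130), (70, 39, 131), (72, 41, 125), (73, 51, 70), (73, 59, 69), (77, 59, 146), (82, 50, 162), (90, 36, 135), (93, 34, 130), (100, 33, 64), (101, 42, 70), (102, 21, 97), (102, 47, 102), (103, 49, 116)]
-20 [(63, 41, 130), (67, 43, 130), (70, 39, 129), (72, 56, 57), (72, 58, 63), (73, 44, 93), (75, 59, 117), (77, 61, 162), (81, 51, 170), (88, 37, 157), (91, 35, 135), (92, 38, 130), (94, 39, 119), (100, 33, 67), (100, 40, 55), (101, 50, 97), (105, 46, 120)]
20 [(63, 41, 128), (67, 43, 130), (70, 41, 128), (72, 40, 120), (72, 61, 77), (73, 44, 88), (73, 55, 58), (75, 59, 124), (80, 53, 158), (81, 52, 162), (88, 37, 146), (93, 37, 128), (96, 34, 110), (100, 33, 61), (100, 43, 59), (101, 49, 86), (103, 45, 104), (105, 48, 123)]
[[55, 42, 78], [56, 42, 80], [58, 42, 79], [60, 44, 79], [62, 42, 79], [64, 42, 77], [66, 42, 79], [68, 41, 79], [70, 43, 78], [71, 62, 22], [72, 47, 21], [72, 42, 75], [72, 49, 20], [72, 49, 19], [72, 59, 18], [73, 60, 21], [73, 53, 18], [73, 44, 32], [73, 52, 20], [74, 55, 18], [75, 62, 70], [99, 41, 24], [99, 43, 24], [100, 40, 24], [100, 47, 31], [100, 46, 27], [101, 49, 47], [102, 51, 64], [104, 51, 70], [106, 50, 71], [108, 51, 71]]
[[55, 43, 73], [57, 41, 76], [58, 43, 74], [61, 44, 75], [63, 43, 75], [65, 43, 75], [67, 44, 75], [69, 43, 74], [71, 49, 21], [72, 62, 32], [72, 55, 19], [72, 61, 29], [72, 54, 19], [73, 55, 20], [73, 52, 21], [73, 46, 19], [73, 52, 21], [74, 61, 51], [75, 63, 59], [99, 46, 24], [99, 45, 24], [100, 47, 30], [100, 39, 23], [101, 49, 43], [102, 49, 52], [103, 50, 66], [105, 52, 70], [106, 52, 69], [107, 61, 3], [108, 58, 0], [109, 61, 2]]
```

The tray's front wall touches the stop: there is no gap in the depth profile, and 28 N was met. Next I find the open bar and approach it from above.

```bash
python3 -m creep '[{"jaw":1,"travel":[0,0,40],"roll":-0.13},{"jaw":1,"travel":[0,0,85],"roll":-0.26},{"jaw":1,"travel":[0,0,130],"roll":-0.4},{"jaw":1,"travel":[10,10,170],"roll":-0.53},{"jaw":0.4,"travel":[25,20,190],"roll":-0.66},{"jaw":0.4,"travel":[40,35,190],"roll":-0.8},{"jaw":0.4,"travel":[55,50,190],"roll":-0.93},{"jaw":0.4,"travel":[65,60,190],"roll":-1.06},{"jaw":0.4,"travel":[75,70,190],"roll":-1.2},{"jaw":0.4,"travel":[80,75,190],"roll":-1.33},{"jaw":0.4,"travel":[80,75,190],"roll":-1.46},{"jaw":0.4,"travel":[80,75,190],"roll":-1.57}]'
python3 -m creep '[{"jaw":0.4,"travel":[0,0,0],"roll":0},{"jaw":0.4,"travel":[0,0,0],"roll":0}]'
python3 snap.py w18; python3 - <<'E'
from h import *
W=np.load('w18.npz');T=np.load('top17.npz')
for D,f in ((W,True),(T,False)):
    C=cloud(D,D['d'],f)
    m=(C[...,2]>.295)&(C[...,2]<.33)&(C[...,0]>.62)&(C[...,0]<.72)&(abs(C[...,1]-.17)<.08)
    p=C[m];print(len(p))
    for y in np.arange(.1,.25,.02):
        s=p[abs(p[:,1]-y)<.008]
        if len(s)>3: print(y.round(2),s[:,0].mean().round(4),s[:,2].max().round(4),len(s))
E
```

```text
time_s: 38.35
position: [0.6043, 0.0985, 0.5236]
tool_rot: [[0.104, 0.995, -0.004], [0.995, -0.104, 0.0], [-0.0, -0.004, -1.0]]
ft_force: [0.5, -0.2, 1.0]
grip_width: 0.0258
gripper_force: 0.0
time_s: 38.55
position: [0.6038, 0.0983, 0.5246]
tool_rot: [[0.097, 0.995, -0.002], [0.995, -0.097, 0.0], [0.0, -0.002, -1.0]]
ft_force: [-0.6, 0.7, -0.3]
grip_width: 0.026
gripper_force: 0.0
38.6 [0.6037 0.0982 0.5249] [ 0.995 -0.097 -0.001] 0.025118465269906867 [ 0.15 -0.69  0.58]
4014
0.1 0.6643 0.3062 25
0.12 0.6649 0.3085 536
0.14 0.6671 0.3079 546
0.16 0.6691 0.308 559
0.18 0.6711 0.3087 565
0.2 0.673 0.3081 550
0.22 0.6745 0.3087 393
213
0.12 0.6644 0.3083 27
0.14 0.6672 0.3087 28
0.16 0.6691 0.307 31
0.18 0.6709 0.3081 27
0.2 0.6728 0.3079 31
0.22 0.674 0.3073 21
```

```bash
python3 -m creep '[{"jaw":0.4,"travel":[22,23,0],"roll":0},{"jaw":0.4,"travel":[44,46,0],"roll":0},{"jaw":0.4,"travel":[66,70,0],"roll":0},{"jaw":0.4,"travel":[66,70,0],"roll":0},{"jaw":0.4,"travel":[66,70,-20],"roll":0},{"jaw":0.4,"travel":[66,70,-40],"roll":0},{"jaw":0.4,"travel":[66,70,-60],"roll":0},{"jaw":0.4,"travel":[66,70,-67],"roll":0},{"jaw":0.4,"travel":[66,70,-67],"roll":0},{"jaw":1,"travel":[66,70,-67],"roll":0},{"jaw":1,"travel":[66,70,-67],"roll":0},{"jaw":1,"travel":[66,70,-67],"roll":0}]' 25
python3 -m creep '[{"jaw":1,"travel":[0,0,0],"roll":0},{"jaw":1,"travel":[0,0,0],"roll":0}]'
python3 - <<'E'
import numpy as np
for t in np.arange(1.75,-.01,-.07): s=.21*(np.cos(1.75)-np.cos(t))*1000;print(round(t,2),[round(s*.995),round(-s*.097),round(210*(np.sin(t)-np.sin(1.75)))],end=' ')
E
```

```text
time_s: 39.8
position: [0.6692, 0.1681, 0.4601]
tool_rot: [[0.1, 0.995, 0.002], [0.995, -0.1, -0.0], [0.0, 0.002, -1.0]]
ft_force: [-1.0, -1.2, 3.7]
grip_width: 0.0089
gripper_force: 24.8
time_s: 40.0
position: [0.6692, 0.1681, 0.46]
tool_rot: [[0.1, 0.995, 0.002], [0.995, -0.1, -0.0], [0.0, 0.002, -1.0]]
ft_force: [-1.2, -1.3, 5.2]
grip_width: 0.009
gripper_force: 25.0
1.75 [0, 0, 0] 1.68 [-14, 1, 2] 1.61 [-29, 3, 3] 1.54 [-44, 4, 3] 1.47 [-58, 6, 2] 1.4 [-73, 7, 0] 1.33 [-87, 8, -3] 1.26 [-101, 10, -7] 1.19 [-115, 11, -12] 1.12 [-128, 13, -18] 1.05 [-141, 14, -24] 0.98 [-154, 15, -32] 0.91 [-165, 16, -41] 0.84 [-177, 17, -50] 0.77 [-187, 18, -60] 0.7 [-197, 19, -71] 0.63 [-206, 20, -83] 0.56 [-214, 21, -95] 0.49 [-222, 22, -108] 0.42 [-228, 22, -121] 0.35 [-234, 23, -135] 0.28 [-238, 23, -149] 0.21 [-242, 24, -163] 0.14 [-244, 24, -177] 0.07 [-246, 24, -192] -0.0 [-246, 24, -207]
```

```bash
python3 -m creep '[{"jaw":1,"travel":[-14,1,2],"roll":0},{"jaw":1,"travel":[-29,3,3],"roll":0},{"jaw":1,"travel":[-44,4,3],"roll":0},{"jaw":1,"travel":[-58,6,2],"roll":0},{"jaw":1,"travel":[-73,7,0],"roll":0},{"jaw":1,"travel":[-87,8,-3],"roll":0},{"jaw":1,"travel":[-101,10,-7],"roll":0},{"jaw":1,"travel":[-115,11,-12],"roll":0},{"jaw":1,"travel":[-128,13,-18],"roll":0},{"jaw":1,"travel":[-141,14,-24],"roll":0},{"jaw":1,"travel":[-154,15,-32],"roll":0},{"jaw":1,"travel":[-154,15,-32],"roll":0}]'
```

```text
time_s: 41.2
position: [0.5145, 0.1835, 0.426]
tool_rot: [[0.099, 0.995, -0.002], [0.995, -0.099, 0.0], [0.0, -0.002, -1.0]]
ft_force: [-0.8, 1.0, -3.3]
grip_width: 0.0088
gripper_force: 25.0
```

```bash
python3 -m creep '[{"jaw":1,"travel":[-11,1,-9],"roll":0},{"jaw":1,"travel":[-23,2,-18],"roll":0},{"jaw":1,"travel":[-33,3,-28],"roll":0},{"jaw":1,"travel":[-43,4,-39],"roll":0},{"jaw":1,"travel":[-52,5,-51],"roll":0},{"jaw":1,"travel":[-60,6,-63],"roll":0},{"jaw":1,"travel":[-68,7,-76],"roll":0},{"jaw":1,"travel":[-74,7,-89],"roll":0},{"jaw":1,"travel":[-80,8,-103],"roll":0},{"jaw":1,"travel":[-82,8,-110],"roll":0},{"jaw":1,"travel":[-84,8,-117],"roll":0},{"jaw":1,"travel":[-84,8,-117],"roll":0}]'
```

```text
time_s: 42.4
position: [0.4319, 0.1914, 0.3093]
tool_rot: [[0.1, 0.995, 0.0], [0.995, -0.1, 0.001], [0.001, 0.0, -1.0]]
ft_force: [2.9, 4.0, -3.9]
grip_width: 0.0086
gripper_force: 25.3
```

```bash
python3 -m creep '[{"jaw":1,"travel":[-1,0,-5],"roll":0},{"jaw":1,"travel":[-3,0,-11],"roll":0},{"jaw":1,"travel":[-4,0,-17],"roll":0},{"jaw":1,"travel":[-5,0,-23],"roll":0},{"jaw":1,"travel":[-6,1,-29],"roll":0},{"jaw":1,"travel":[-6,1,-34],"roll":0},{"jaw":1,"travel":[-7,1,-39],"roll":0},{"jaw":1,"travel":[-7,1,-43],"roll":0},{"jaw":1,"travel":[-8,1,-46],"roll":0},{"jaw":1,"travel":[-8,1,-48],"roll":0},{"jaw":1,"travel":[-8,1,-50],"roll":0}]'
python3 -m creep '[{"jaw":1,"travel":[0,0,-1],"roll":0},{"jaw":1,"travel":[0,0,-2],"roll":0},{"jaw":1,"travel":[0,0,-3],"roll":0},{"jaw":1,"travel":[0,0,-4],"roll":0},{"jaw":1,"travel":[0,0,-4],"roll":0}]'
```

```text
time_s: 43.5
position: [0.424, 0.1922, 0.2598]
tool_rot: [[0.1, 0.995, 0.002], [0.995, -0.1, 0.0], [0.0, 0.002, -1.0]]
ft_force: [4.6, -0.0, 2.3]
grip_width: 0.0086
gripper_force: 25.6
time_s: 44.0
position: [0.4239, 0.1922, 0.2558]
tool_rot: [[0.1, 0.995, 0.002], [0.995, -0.1, 0.0], [0.0, 0.002, -1.0]]
ft_force: [5.8, 1.4, -0.6]
grip_width: 0.0087
gripper_force: 25.4
```

```bash
python3 -m creep '[{"jaw":1,"travel":[0,0,-1],"roll":0},{"jaw":1,"travel":[0,0,-2],"roll":0},{"jaw":1,"travel":[0,0,-3],"roll":0},{"jaw":1,"travel":[0,0,-4],"roll":0},{"jaw":1,"travel":[0,0,-4],"roll":0}]';python3 -m creep '[{"jaw":1,"travel":[0,0,-1],"roll":0},{"jaw":1,"travel":[0,0,-2],"roll":0},{"jaw":1,"travel":[0,0,-2],"roll":0}]'
```

```text
time_s: 44.5
position: [0.4238, 0.1922, 0.2529]
tool_rot: [[0.1, 0.995, 0.003], [0.995, -0.1, 0.0], [0.0, 0.003, -1.0]]
ft_force: [2.6, -0.1, 14.7]
grip_width: 0.0088
gripper_force: 26.8
time_s: 44.8
position: [0.4236, 0.1922, 0.2524]
tool_rot: [[0.1, 0.995, 0.004], [0.995, -0.1, 0.0], [0.001, 0.004, -1.0]]
ft_force: [-3.7, -1.6, 34.4]
grip_width: 0.0089
gripper_force: 28.7
```

Contact: the force climbed to 34 N with no more travel, so the hood is shut. I release, rise and check the bar's height.

```bash
python3 -m creep '[{"jaw":1,"travel":[0,0,1],"roll":0},{"jaw":0.6,"travel":[0,0,1],"roll":0},{"jaw":0.4,"travel":[0,0,1],"roll":0},{"jaw":0.4,"travel":[0,0,1],"roll":0},{"jaw":0.4,"travel":[0,0,10],"roll":0},{"jaw":0.4,"travel":[0,0,35],"roll":0},{"jaw":0.4,"travel":[0,0,70],"roll":0},{"jaw":0.4,"travel":[0,0,110],"roll":0},{"jaw":1,"travel":[0,0,152],"roll":0},{"jaw":1,"travel":[0,0,152],"roll":0},{"jaw":1,"travel":[0,0,152],"roll":0}]'
python3 snap.py w19; python3 - <<'E'
from h import *
W=np.load('w19.npz');C=cloud(W,W['d'],True)
m=(C[...,2]>.085)&(C[...,2]<.15)&(abs(C[...,0]-.4255)<.012)&(abs(C[...,1]-.2)<.035)&(np.mgrid[:480,:640][0]<285)
p=C[m];print(len(p),p.mean(0).round(4),np.percentile(p[:,2],[50,95]).round(4))
for u in (380,420,470,500): print(C[220,u].round(4))
# button: bright blob near (0.53,0.30)
im=W['im'].mean(2);m=((im>150)&(np.hypot(C[...,0]-.53,C[...,1]-.30)<.03)&(C[...,2]>.05)).astype(np.uint8)
print(m.sum());
q=(np.hypot(C[...,0]-.53,C[...,1]-.30)<.035)&(C[...,2]>.04)
b=C[q];bi=im[q];print(len(b),np.percentile(bi,[5,50,95]))
s=q&(im>np.percentile(bi,95)*.75);n,l,st,c=cv2.connectedComponentsWithStats(s.astype(np.uint8));i=1+st[1:,4].argmax();print(st[i],c[i],C[l==i].mean(0).round(4),onz(W,c[i],.072,True).round(4))
E
```

```text
time_s: 45.9
position: [0.4231, 0.1922, 0.4023]
tool_rot: [[0.1, 0.995, 0.001], [0.995, -0.1, 0.0], [0.0, 0.001, -1.0]]
ft_force: [0.3, -0.1, -0.6]
grip_width: 0.0
gripper_force: 0.0
45.95 [0.4231 0.1922 0.4013] [ 0.995 -0.1   -0.001] -0.0003936513876614824 [-0.52  0.56 -0.97]
1247 [0.4261 0.2003 0.0985] [0.0987 0.1004]
[0.473  0.1947 0.0967]
[0.5049 0.1919 0.0969]
[0.548  0.1879 0.096 ]
[0.5759 0.1856 0.0964]
0
4180 [  7.66666667  61.33333333 143.66666667]
[419  66  30  30 691] [433.39942113  80.31693198] [0.5308 0.3024 0.0727] [[0.531  0.3024 0.072 ]]
```

The hood is shut: the bar centre is at 94 mm and the panel is level at 96 mm. The button top is at (0.531,0.302,0.073). I go over it with the fingers shut and press.

```bash
python3 -m creep '[{"jaw":1,"travel":[30,30,0],"roll":0},{"jaw":1,"travel":[65,66,0],"roll":0},{"jaw":1,"travel":[95,96,0],"roll":0},{"jaw":1,"travel":[108,110,0],"roll":0},{"jaw":1,"travel":[108,110,-35],"roll":0},{"jaw":1,"travel":[108,110,-75],"roll":0},{"jaw":1,"travel":[108,110,-110],"roll":0},{"jaw":1,"travel":[108,110,-132],"roll":0},{"jaw":1,"travel":[108,110,-145],"roll":0},{"jaw":1,"travel":[108,110,-150],"roll":0},{"jaw":1,"travel":[108,110,-150],"roll":0}]'
python3 -m creep '[{"jaw":1,"travel":[0,0,-2],"roll":0},{"jaw":1,"travel":[0,0,-4],"roll":0},{"jaw":1,"travel":[0,0,-6],"roll":0},{"jaw":1,"travel":[0,0,-8],"roll":0},{"jaw":1,"travel":[0,0,-8],"roll":0}]'
```

```text
time_s: 47.05
position: [0.5315, 0.3022, 0.2514]
tool_rot: [[0.1, 0.995, -0.001], [0.995, -0.1, -0.0], [-0.0, -0.001, -1.0]]
ft_force: [-0.8, -0.4, 0.3]
grip_width: -0.0003
gripper_force: 0.0
time_s: 47.55
position: [0.5315, 0.3022, 0.2439]
tool_rot: [[0.1, 0.995, 0.001], [0.995, -0.1, 0.0], [0.0, 0.001, -1.0]]
ft_force: [-0.2, 0.5, 2.0]
grip_width: -0.0002
gripper_force: 0.9
```

```bash
python3 -m creep '[{"jaw":1,"travel":[0,0,-2],"roll":0},{"jaw":1,"travel":[0,0,-4],"roll":0},{"jaw":1,"travel":[0,0,-5],"roll":0},{"jaw":1,"travel":[0,0,-6],"roll":0},{"jaw":1,"travel":[0,0,-6],"roll":0}]'
```

```text
time_s: 48.05
position: [0.5314, 0.3023, 0.2393]
tool_rot: [[0.1, 0.995, 0.002], [0.995, -0.1, 0.0], [0.001, 0.002, -1.0]]
ft_force: [-3.5, -1.5, 12.9]
grip_width: 0.0001
gripper_force: 6.9
```

Pressed fully: 13 N against the 4 N it needs. I rise clear and make a last check of the hood and the bystanders.

```bash
python3 -m creep '[{"jaw":1,"travel":[0,0,5],"roll":0},{"jaw":1,"travel":[0,0,30],"roll":0},{"jaw":1,"travel":[0,0,70],"roll":0},{"jaw":1,"travel":[0,0,110],"roll":0},{"jaw":1,"travel":[-30,20,150],"roll":0},{"jaw":1,"travel":[-70,40,160],"roll":0},{"jaw":1,"travel":[-110,60,160],"roll":0},{"jaw":1,"travel":[-110,60,160],"roll":0},{"jaw":1,"travel":[-110,60,160],"roll":0}]'
python3 - <<'E'
from rig import *; from h import *
S0=np.load('scene0.npz');P=camera_params('scene');im,d=get_image('scene')
for (n,u,v) in (('beaker',384,222),('flask',432,250),('orange',402,296),('turq',335,355),('timer',190,206)):
    a=S0['im'][v-18:v+18,u-14:u+14].astype(int);b=im[v-18:v+18,u-14:u+14].astype(int);print(n,abs(a-b).mean().round(2))
C=cloud(P,d);R=np.array([[.995,-.097],[.097,.995]]);c0=np.array([.544,.173])
L=((C[...,:2]-c0)@R.T)*1000
m=(abs(L[...,0])<60)&(abs(L[...,1])<70)&(C[...,2]>.03);print('hood region z',np.percentile(C[m][:,2],[5,50,95]).round(3))
E
```

```text
time_s: 48.95
position: [0.4208, 0.3626, 0.3977]
tool_rot: [[0.098, 0.995, -0.0], [0.995, -0.098, -0.0], [-0.0, -0.0, -1.0]]
ft_force: [0.8, -0.2, -0.3]
grip_width: 0.0
gripper_force: 0.0
beaker 1.61
flask 1.27
orange 1.64
turq 1.68
timer 1.49
hood region z [0.092 0.095 0.098]
```

The hood is level and shut, and the bystanders and look-alikes show no change. I hand in.

```bash
python3 -c "
from rig import *
print(close_job())"
```

```text
the job is handed in; nothing more can be done
None
```

The job is handed in: hood opened, all three jars upright in the tray, tray slid home against the end stop, hood shut, start button pressed and the other things left in place, after about 49 s of robot time. One jar was knocked inside the tray during the run, and I set it back in its slot.

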